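# Check out charged battery packs

## Task

Check out the charged battery packs from the rack one at a time, starting with the robot's left-hand bay and working to the right, skipping empty bays. For each pack, push its thumb tab to its full travel so that the ejector slides the pack right out, stand the pack in the middle of the ringed spot with its label squarely facing the reader's window and leave it still there for a second, then stand it upright in the green tray before ejecting the next. Leave the other things on the bench where they are, and the ejectors sprung back.

Things in the scene. Friction and masses are not known exactly. Their poses are not given: they have to be found in the camera images.
- rack: Fixed charging rack, three bays at y = +85, 0, -85 mm (left, mid, right as the robot sees them), each 58 mm wide. Origin on the table in the plane of the bay mouths; +x points out of the mouths, away from the robot; +y to the left bay. Walls 76 mm deep (x -76 to 0), clear guards over them up to z = 107 mm with a 24 mm slot along each bay. Bays have no step: packs slide on the table (z = 0).
- reader: Fixed label reader. Origin on the table (z = 0) at the centre of the ringed standing spot (ring 72 mm across, flat). The black reader block (80 mm wide, 55 mm deep, 88 mm high) stands on its -x side; the block's glass window faces +x, its face 75 mm from the spot's centre.
- spot (a point): Centre of the ringed standing spot in front of the reader, at table height; axes as reader.
- label_point (a point): Where the middle of a pack's label is when the pack stands on the middle of the spot with its label squarely facing the window: 27 mm from the spot's centre towards the window, 46 mm up.
- tray: Fixed open green metal issue tray, 270 x 130 mm outside, 55 mm high, walls and floor 5 mm. Origin at the centre of its underside, long side along its x.
- pack_left: Round stick battery pack that starts in the left bay if present, standing: plastic cylinder 54 mm across, 95 mm high, 0.2 to 0.4 kg, heavy-footed. Origin at the centre of its underside, z up along it, +x towards its label (white barcode label on one side only, 30 mm wide; a white bar on the top also points to it).
- label_left (a point): Middle of the label on pack_left: on its +x side, 27 mm from the axis, 46 mm up.
- ejector_left (a joint): Spring ejector slide of the left bay: 0 at rest, 0.088 m pressed fully towards rack +x; spring 3 N at rest to 7 N full, plus up to 5 N of friction and drag; springs back when let go. Its pusher, 2 mm behind the pack at rest, slides the pack out; full travel leaves the pack's axis 54 mm in front of the mouth. It touches when the tab is 37 mm behind the pack's axis.
- tab_left (a point): Top centre of the black thumb tab of the left ejector: upright plate 10 mm thick along rack x, 36 mm wide, 44 mm high below this point, all above the guards; top 157 mm over the table. Moves with the slide; at rest at rack x = -71 mm. Push it from behind towards rack +x to eject.
- pack_mid: Round stick battery pack that starts in the mid bay if present, standing: plastic cylinder 54 mm across, 95 mm high, 0.2 to 0.4 kg, heavy-footed. Origin at the centre of its underside, z up along it, +x towards its label (white barcode label on one side only, 30 mm wide; a white bar on the top also points to it).
- label_mid (a point): Middle of the label on pack_mid: on its +x side, 27 mm from the axis, 46 mm up.
- ejector_mid (a joint): Spring ejector slide of the mid bay: 0 at rest, 0.088 m pressed fully towards rack +x; spring 3 N at rest to 7 N full, plus up to 5 N of friction and drag; springs back when let go. Its pusher, 2 mm behind the pack at rest, slides the pack out; full travel leaves the pack's axis 54 mm in front of the mouth. It touches when the tab is 37 mm behind the pack's axis.
- tab_mid (a point): Top centre of the black thumb tab of the mid ejector: upright plate 10 mm thick along rack x, 36 mm wide, 44 mm high below this point, all above the guards; top 157 mm over the table. Moves with the slide; at rest at rack x = -71 mm. Push it from behind towards rack +x to eject.
- pack_right: Round stick battery pack that starts in the right bay if present, standing: plastic cylinder 54 mm across, 95 mm high, 0.2 to 0.4 kg, heavy-footed. Origin at the centre of its underside, z up along it, +x towards its label (white barcode label on one side only, 30 mm wide; a white bar on the top also points to it).
- label_right (a point): Middle of the label on pack_right: on its +x side, 27 mm from the axis, 46 mm up.
- ejector_right (a joint): Spring ejector slide of the right bay: 0 at rest, 0.088 m pressed fully towards rack +x; spring 3 N at rest to 7 N full, plus up to 5 N of friction and drag; springs back when let go. Its pusher, 2 mm behind the pack at rest, slides the pack out; full travel leaves the pack's axis 54 mm in front of the mouth. It touches when the tab is 37 mm behind the pack's axis.
- tab_right (a point): Top centre of the black thumb tab of the right ejector: upright plate 10 mm thick along rack x, 36 mm wide, 44 mm high below this point, all above the guards; top 157 mm over the table. Moves with the slide; at rest at rack x = -71 mm. Push it from behind towards rack +x to eject.
- screwdriver: Screwdriver lying on the table; bystander.
- hammer: Hammer lying on the table; bystander.
- wrench: Wrench lying on the table; bystander.
- grease_jar: White jar with steel lid, 64 mm across, 75 mm high; bystander. Origin at the centre of its underside.
- oil_can: Steel can, 66 mm across, 150 mm high; bystander. Origin at the centre of its underside.
There are look-alikes about, which are no part of the job. Leave any red look-alike of the pack_mid alone. Leave any turquoise look-alike of the reader alone.

How it is judged (in metres and radians):
On the way, in this order (a step that is already met when the one before it is completed fails the run):
1. the pack in the left bay has been pushed clear out of its bay by its ejector (x of pack_left in the frame of rack above 0.035 m and horizontal distance between tab_left and pack_left below 0.046 m and angle between pack_left's own z axis and vertical below 0.15 rad), for 0.1 s.
2. the pack from the left bay stands still on the reader's spot with its label facing the window (horizontal distance between pack_left and spot below 0.015 m and horizontal distance between label_left and label_point below 0.015 m and height (world z) of pack_left below 0.006 m and angle between pack_left's own z axis and vertical below 0.12 rad and linear speed of pack_left below 0.03 m/s), for 0.5 s.
3. the pack from the left bay stands upright in the tray (x of pack_left in the frame of tray between -0.115 and 0.115 m and y of pack_left in the frame of tray between -0.05 and 0.05 m and z of pack_left in the frame of tray below 0.012 m and angle between pack_left's own z axis and vertical below 0.12 rad and linear speed of pack_left below 0.02 m/s), for 0.2 s.
4. the pack in the mid bay has been pushed clear out of its bay by its ejector (x of pack_mid in the frame of rack above 0.035 m and horizontal distance between tab_mid and pack_mid below 0.046 m and angle between pack_mid's own z axis and vertical below 0.15 rad), for 0.1 s.
5. the pack from the mid bay stands still on the reader's spot with its label facing the window (horizontal distance between pack_mid and spot below 0.015 m and horizontal distance between label_mid and label_point below 0.015 m and height (world z) of pack_mid below 0.006 m and angle between pack_mid's own z axis and vertical below 0.12 rad and linear speed of pack_mid below 0.03 m/s), for 0.5 s.
6. the pack from the mid bay stands upright in the tray (x of pack_mid in the frame of tray between -0.115 and 0.115 m and y of pack_mid in the frame of tray between -0.05 and 0.05 m and z of pack_mid in the frame of tray below 0.012 m and angle between pack_mid's own z axis and vertical below 0.12 rad and linear speed of pack_mid below 0.02 m/s), for 0.2 s.
7. the pack in the right bay has been pushed clear out of its bay by its ejector (x of pack_right in the frame of rack above 0.035 m and horizontal distance between tab_right and pack_right below 0.046 m and angle between pack_right's own z axis and vertical below 0.15 rad), for 0.1 s.
8. the pack from the right bay stands still on the reader's spot with its label facing the window (horizontal distance between pack_right and spot below 0.015 m and horizontal distance between label_right and label_point below 0.015 m and height (world z) of pack_right below 0.006 m and angle between pack_right's own z axis and vertical below 0.12 rad and linear speed of pack_right below 0.03 m/s), for 0.5 s.
9. the pack from the right bay stands upright in the tray (x of pack_right in the frame of tray between -0.115 and 0.115 m and y of pack_right in the frame of tray between -0.05 and 0.05 m and z of pack_right in the frame of tray below 0.012 m and angle between pack_right's own z axis and vertical below 0.12 rad and linear speed of pack_right below 0.02 m/s), for 0.2 s.
At the end, for the whole second after the job is handed in: All packs present stand upright (0.35 rad), released, on the tray's floor; ejectors home (6 mm). Before that, bay by bay from the left: ejected (axis over 35 mm past the mouth), stood still 0.5 s on the spot (axis and label each within 15 mm of their points), then trayed (x of pack_left in the frame of tray between -0.115 and 0.115 m and y of pack_left in the frame of tray between -0.05 and 0.05 m and z of each of pack_left, pack_mid, pack_right in the frame of tray below 0.016 m and angle between each of pack_left, pack_mid, pack_right's own z axis and vertical below 0.35 rad and value of joint each of ejector_left, ejector_mid, ejector_right below 0.006 m and x of pack_mid in the frame of tray between -0.115 and 0.115 m and y of pack_mid in the frame of tray between -0.05 and 0.05 m and x of pack_right in the frame of tray between -0.115 and 0.115 m and y of pack_right in the frame of tray between -0.05 and 0.05 m); the robot touches nothing.
It fails at once if a bystander (tool, jar or can) is moved more than 40 mm (distance of any of screwdriver, hammer, wrench, grease_jar, oil_can from where it was at the start of the episode above 0.04 m).
Of pack_left, pack_mid, pack_right only 2 to 3 are there at a start; the rules pass over those that are not, and their reading is None.
At some moment in a run one of pack_left, pack_mid, pack_right may be knocked a few centimetres aside while the robot is not near it.
It also fails if it takes over 210 s, if anything falls off the work surface, if the arm or the gripper's body presses on something with over 40 N, if the wrist force passes 120 N, or if a joint passes its speed limit or range.

## Robot

A 7-joint arm with a two-finger parallel gripper is mounted at the origin on the work surface. World frame = base frame: x ahead of the robot, y to its left, z up, the work surface at z = 0. Lengths are in m, angles in degrees, forces in N, time in s.
With the tool pointing down it reaches from about 0.425 to 0.875 m from the base axis. Payload 4.7 kg.
Tool frame: the origin (TCP) lies at the very end of the fingers, on their centre line; the grasp point (between the pads) lies 19 mm behind it; z points along the fingers, y is the line along which they close (so a half turn about z gives the same grasp; the last joint's range is limited). The gripper opens to 87 mm and grips with 3 to 60 N. Pads are 19 mm wide; open, the fingers measure 117 mm over their backs; the gripper's body (75 mm by 190 mm) begins 51 mm behind the grasp point.
Start: joints at [74.376, 18.392, -4.016, 83.108, 1.295, 78.541, -3.26], TCP at [0.184, -0.623, 0.19] pointing down, gripper open.
Joint ranges: [-163.93, 163.93], [-17.29, 119.83], [-79.2, 71.16], [3.27, 140.29], [-89.18, 269.18], [5.43, 117.66], [-154.24, 154.24]. Speed limits (degrees/s): [147.25, 147.25, 180, 180, 180, 180, 180].

## Interface

Orientations are given as [roll, pitch, yaw] about the fixed x, y, z axes, in that order (R = Rz(yaw) Ry(pitch) Rx(roll)).
In Python, from cell import get_obs, cams, ticket, finder gives the robot as it stands.
- The arm moves only by the shell command python3 -m creep 'ROWS' [FORCE]. ROWS is text: rows parted by semicolons, each of 5 numbers parted by spaces: the shift along the world's x, y, z in m, then the turn about the world's z in degrees, then the finger opening in m, from 0 to 0.087. A call has 1 to 8 rows; each row shifts and turns the commanded pose from where the row before left it; what a row does not reach is not made up. A row lasts 1/8 s, in which the tool goes at most 62.5 mm and 10.7 degrees, less where a joint would pass 70% of its speed; a pose out of reach is approached as far as the arm can. A call with a gripper value outside its range is refused whole. The fingers move at their own pace and stop on an object; FORCE is the grip in N (left out, the last holds). Time passes only in rows, so rows that do not move let the fingers close. It gives the time, the measured TCP pose, the force, the opening and the grip force at its end, in the units of the state.
- get_obs(): the state, without advancing time (a new reading comes with each control period).
- cams.read_camera(name): name is "scene" or "top" or "wrist"; returns the picture (420x560x3 uint8, red, green, blue); there is no depth.
- cams.calibration(name): a dict with "fx", "fy", "cx", "cy" (pixels), "extrinsics" (4x4, takes a point from world to camera coordinates). Camera axes: x right, y down, z forward; pixel columns grow to the right and rows downward; lengths in m; the calibration is good to about 2 mm. A picture is of the moment at which its call begins: read the wrist's pose just before it. calibration takes no time and is no camera call; for the wrist camera it gives the pose at the moment of the call.
- ticket.sign_off(): hands the job in; it is judged then, once.
Trained networks look in the newest picture that a camera, given by its name, has taken for a name from the list of things; names that differ only in an ending like _2 or _b are one class to them, and where a whole thing is asked for, a point or a joint stands for the part that bears it (a point fixed in the world has none). Each returns a list of dicts, best first, with "p" (0 to 1); they miss things now and then, are a little off and sometimes report something else, mostly with a low value. They report only what shows in the picture. A call takes as long as a camera call. They do not tell look-alikes from the thing itself.
- finder.masks_of(name, camera): "mask" (420x560 bool, what is visible of it) and "xy" ([column, row] in pixels, amid what is visible of it).
- finder.tip_of(name, camera): "xy" ([column, row] in pixels: a listed point, or the origin of a listed thing).
The state is a dict: "time_s": time; "qpos": joint angles; "joint_velocities": joint speeds; "effort": joint torques, N m; "tool_pos": TCP position; "tool_rot": TCP orientation; "force": force on the tool from outside, world axes, zero at the start; "wrist_torque": the same for the moment, N m; "grip_width": finger opening in m; "grasp_force": force on a finger pad.
Only numpy, scipy, OpenCV 4.12 (cv2) and the standard library are available. Lean on these libraries where they do the work, as an engineer would, in place of code of your own. Each camera call takes 0.05 s, during which the arm holds its last target. There are 200 camera calls.

## Working session

There is one attempt and no reset: what is moved stays moved. The work goes in short steps, Python scripts to look and compute and a shell command to move; the robot and the scene stay as the last step left them, time stands still between calls to the robot, and variables do not carry over. Pictures are saved under pics/ and viewed, at most 14 in all, crops included, and the job is handed in when it is done.

```bash
ls; mkdir -p pics; cat > h.py <<'E'
import numpy as np, cv2
from cell import get_obs, cams, ticket, finder
def snap(cam, fn=None):
    im=cams.read_camera(cam)
    if fn: cv2.imwrite('pics/'+fn, cv2.cvtColor(im,cv2.COLOR_RGB2BGR))
    return im
def ray(cam,uv,C=None):
    C=C or cams.calibration(cam); E=np.array(C['extrinsics']); R,t=E[:3,:3],E[:3,3]
    d=R.T@np.array([(uv[0]-C['cx'])/C['fx'],(uv[1]-C['cy'])/C['fy'],1]); return -R.T@t,d
def at_z(cam,uv,z,C=None):
    o,d=ray(cam,uv,C); return o+d*(z-o[2])/d[2]
def proj(cam,p,C=None):
    C=C or cams.calibration(cam); q=np.array(C['extrinsics'])@np.append(p,1)
    return np.array([C['fx']*q[0]/q[2]+C['cx'],C['fy']*q[1]/q[2]+C['cy']])
def tri(obs):
    A=np.zeros((3,3));b=np.zeros(3);rs=[ray(c,uv,C) for c,uv,C in obs]
    for o,d in rs:
        d=d/np.linalg.norm(d);P=np.eye(3)-np.outer(d,d);A+=P;b+=P@o
    x=np.linalg.solve(A,b)
    return x,[float(np.linalg.norm(np.cross(x-o,d/np.linalg.norm(d)))) for o,d in rs]
E
cat > l.py <<'E'
from h import *
o=get_obs();print(o['time_s'],o['tool_pos'],o['tool_rot'],o['grip_width'])
for c in('top','scene'):
    snap(c,c+'0.png');C=cams.calibration(c);E=np.array(C['extrinsics']);print(c,C['fx'],(-E[:3,:3].T@E[:3,3]).round(3),E[2,:3].round(3))
    for n in ['rack','reader','spot','label_point','tray','pack_left','pack_mid','pack_right','tab_left','tab_mid','tab_right','label_mid','grease_jar','oil_can','hammer','wrench','screwdriver']:
        r=finder.tip_of(n,c);print(c,n,[(round(float(d['p']),2),np.round(d['xy']).tolist()) for d in r[:5]])
E
python3 l.py
```

```text
pics
0.0 [ 0.18362165 -0.62289513  0.18935755] [-1.79891962e+02  5.76111064e-03  1.64328681e+01] 0.08680072976232274
top 388.09969191411363 [ 0.394 -0.002  1.331] [ 0.145  0.005 -0.989]
top rack [(0.81, [226.0, 217.0]), (0.16, [152.0, 181.0])]
top reader [(0.93, [304.0, 274.0]), (0.8, [317.0, 193.0])]
top spot [(0.64, [300.0, 274.0]), (0.61, [319.0, 198.0])]
top label_point [(0.98, [306.0, 281.0]), (0.56, [318.0, 202.0]), (0.37, [412.0, 237.0]), (0.27, [146.0, 256.0])]
top tray [(0.71, [244.0, 222.0]), (0.58, [376.0, 238.0])]
top pack_left [(0.54, [198.0, 229.0])]
top pack_mid [(0.52, [224.0, 224.0]), (0.36, [226.0, 216.0])]
top pack_right [(0.41, [247.0, 222.0])]
top tab_left [(0.67, [316.0, 205.0]), (0.55, [192.0, 234.0])]
top tab_mid [(0.6, [219.0, 233.0])]
top tab_right [(0.6, [248.0, 230.0])]
top label_mid [(0.8, [222.0, 267.0]), (0.7, [155.0, 180.0])]
top grease_jar [(0.69, [345.0, 173.0]), (0.41, [151.0, 180.0])]
top oil_can [(0.76, [146.0, 259.0]), (0.57, [374.0, 239.0]), (0.16, [319.0, 196.0])]
top hammer [(0.75, [153.0, 179.0]), (0.38, [148.0, 260.0])]
top wrench [(0.64, [3
[... 431 characters left out ...]

scene pack_left [(0.96, [370.0, 263.0])]
scene pack_mid [(0.69, [378.0, 212.0])]
scene pack_right [(0.78, [316.0, 236.0])]
scene tab_left [(0.65, [387.0, 232.0]), (0.48, [188.0, 222.0]), (0.37, [316.0, 234.0])]
scene tab_mid [(0.74, [362.0, 213.0]), (0.33, [216.0, 266.0])]
scene tab_right [(0.55, [326.0, 198.0])]
scene label_mid [(0.87, [338.0, 243.0]), (0.84, [375.0, 210.0])]
scene grease_jar [(0.94, [186.0, 222.0]), (0.63, [339.0, 241.0]), (0.58, [231.0, 203.0]), (0.53, [316.0, 237.0]), (0.28, [397.0, 353.0])]
scene oil_can [(0.77, [447.0, 273.0])]
scene hammer [(0.76, [392.0, 352.0]), (0.39, [361.0, 213.0])]
scene wrench [(0.74, [337.0, 244.0])]
scene screwdriver [(0.53, [176.0, 137.0])]
```

```bash
cd pics; python3 -c "
import cv2
for c in('top','scene'):
    a=cv2.imread(c+'0.png')[110:380] if c=='top' else cv2.imread(c+'0.png')[90:390]
    x0=110 if c=='top' else 120
    cv2.imwrite(c+'0c.png',cv2.resize(a[:, x0:x0+360],(800,600),interpolation=cv2.INTER_CUBIC))"
```

```text
(no output)
```

View pics/top0c.png

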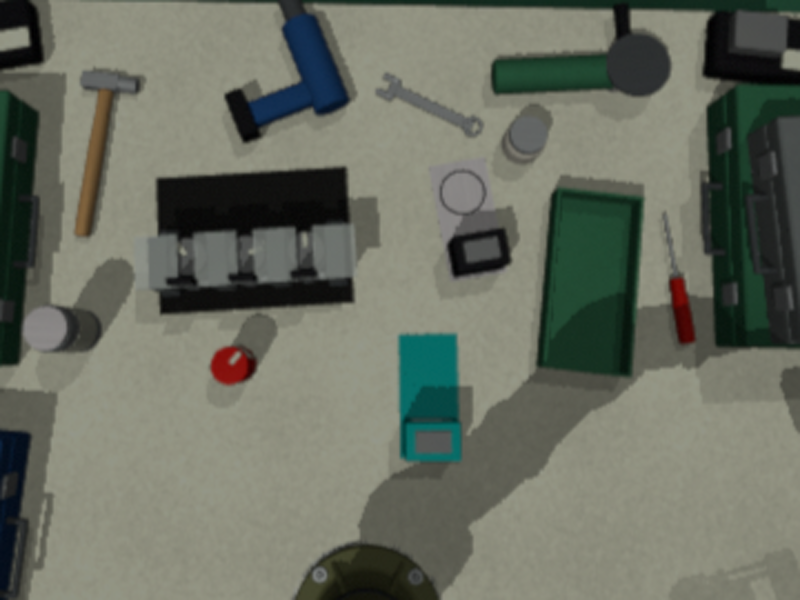

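View pics/scene0c.png

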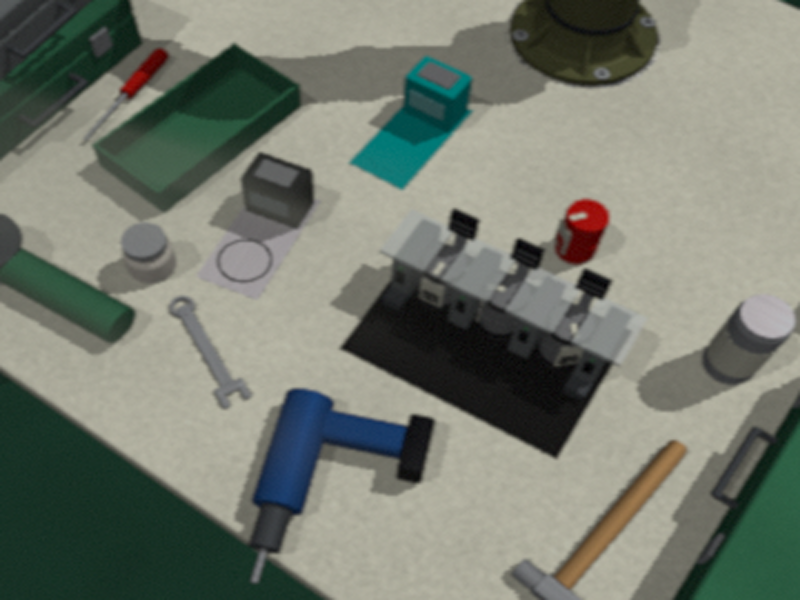

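The top view shows the rack at about (225,220) px, the real black reader at (326,222) with its ring at (318,196), and the tray at (376,238). The turquoise reader at (303,305) and red pack at (214,275) are look-alikes. All three bays seem to hold packs, since a white bar shows in each slot at (193,222), (222,222) and (249,219).

```bash
cat > m.py <<'E'
from h import *
snap('top');snap('scene')
def g(n,c,near):
    r=finder.tip_of(n,c); r=[d for d in r if np.hypot(*(np.array(d['xy'])-near))<12]
    return r[0]['xy'] if r else None
for n,a,b in [('tab_left',(192,234),(387,232)),('tab_mid',(220,232),(356,217)),('tab_right',(248,230),(328,201))]:
    u,v=g(n,'top',a),g(n,'scene',b); print(n,u,v)
    if u is not None and v is not None: print(tri([('top',u,None),('scene',v,None)]))
P=lambda x,y:(110+x*.45,110+y*.45); S=lambda x,y:(120+x*.45,90+y*.5)
print('mat',[at_z('top',P(*p),0)[:2].round(3) for p in[(157,180),(347,168),(353,300),(160,312)]])
print('mat scene',[at_z('scene',S(*p),0)[:2].round(3) for p in[(343,348),(557,456)]])
print('ring',at_z('top',P(462,192),0),at_z('scene',S(245,260),0))
print('reader pad far corners',[at_z('top',P(*p),0)[:2].round(3) for p in[(432,165),(486,160)]],[at_z('scene',S(*p),0)[:2].round(3) for p in[(202,278),(252,297)]])
print('tray rim top',[at_z('top',P(*p),.055)[:2].round(3) for p in[(556,190),(642,197),(632,375),(540,372)]])
print('tray rim scene',[at_z('scene',S(*p),.055)[:2].round(3) for p in[(97,148),(235,46),(300,92),(165,190)]])
print('red',at_z('top',P(232,365),.095))
C=cams.calibration('wrist');E=np.array(C['extrinsics']);o=get_obs();print('wrist',C['fx'],-E[:3,:3].T@E[:3,3]-o['tool_pos'],E.round(3),o['tool_rot'])
E
python3 m.py
```

```text
tab_left [191.1, 235.2] [387.5, 230.8]
(array([0.48707454, 0.26529364, 0.14424278]), [0.0011574969279527724, 0.0011574969279527954])
tab_mid [220.6, 235.9] [360.2, 212.7]
(array([0.48492659, 0.17839025, 0.14460188]), [0.0052281713789713415, 0.00522817137897132])
tab_right [248.6, 232.3] [328.7, 197.4]
(array([0.49773053, 0.09074351, 0.15241695]), [0.0034552086305275906, 0.0034552086305275806])
mat [array([0.653, 0.341]), array([0.678, 0.043]), array([0.471, 0.029]), array([0.446, 0.325])]
mat scene [array([0.679, 0.051]), array([0.653, 0.343])]
ring [ 0.64323591 -0.13843613  0.        ] [ 0.64289882 -0.13536081  0.        ]
reader pad far corners [array([ 0.686, -0.091]), array([ 0.695, -0.176])] [array([ 0.699, -0.161]), array([ 0.684, -0.09 ])]
tray rim top [array([ 0.639, -0.274]), array([ 0.631, -0.403]), array([ 0.367, -0.382]), array([ 0.368, -0.248])]
tray rim scene [array([ 0.633, -0.392]), array([ 0.37 , -0.371]), array([ 0.388, -0.239]), array([ 0.636, -0.27 ])]
red [0.37003024 0.19551938 0.095     ]
wrist 344.3649990733678 [0.0728737  0.02175898 0.19362936] [[ 0.284 -0.959  0.001 -0.65 ]
 [-0.92  -0.272  0.282 -0.036]
 [-0.27  -0.081 -0.959  0.389]
 [ 0.     0.     0.     1.   ]] [1.79995596e+02 3.57091352e-03 1.64316808e+01]
```

```bash
python3 -m creep '0.045 0.04 0.01 -1.5 0.087;0.045 0.04 0.01 -1.5 0.087;0.045 0.04 0.01 -1.5 0.087;0.045 0.04 0.01 -1.5 0.087;0.045 0.04 0.01 -1.5 0.087;0.045 0.04 0.01 -1.5 0.087;0.04 0.045 0.01 -1.5 0.087;0.03 0.045 0.01 -1.5 0.087' 25
python3 -m creep '-0.01 0.02 0 0 0.087;-0.03 0.02 0 0 0.087;-0.03 0.01 0 0 0.087;0 0 0 0 0.087;0 0 0 0 0.087'
cat > w.py <<'E'
import sys
from h import *
o=get_obs();print(o['time_s'],np.round(o['tool_pos'],4),np.round(o['tool_rot'],2))
fn=sys.argv[1];C=cams.calibration('wrist');snap('wrist',fn)
import pickle;pickle.dump(C,open('pics/'+fn+'.pkl','wb'))
for n in sys.argv[2:]:
    for d in finder.tip_of(n,'wrist')[:4]: print(n,round(float(d['p']),2),np.round(d['xy'],1),at_z('wrist',d['xy'],0,C).round(4)[:2])
E
python3 w.py w1.png spot label_point reader tray
```

```text
time_s: 3.2
tool_pos: [0.5254, -0.2915, 0.2708]
tool_rot: [-180.0, -0.0, 4.4]
force: [0.5, -0.6, -0.2]
grip_width: 0.0873
grasp_force: 0.0
time_s: 3.82
tool_pos: [0.4543, -0.2438, 0.2708]
tool_rot: [180.0, -0.0, 4.4]
force: [0.0, 0.3, 0.2]
grip_width: 0.087
grasp_force: 0.0
3.825 [ 0.4543 -0.2438  0.2708] [ 1.7996e+02 -5.0000e-02  4.4200e+00]
spot 0.87 [164.2 218. ] [ 0.371  -0.0888]
spot 0.68 [201.6   6.2] [ 0.6415 -0.1375]
label_point 0.98 [155.  250.5] [ 0.3203 -0.0747]
label_point 0.6 [197.1  19.9] [ 0.6263 -0.1323]
reader 0.84 [160.2 217.6] [ 0.3712 -0.0832]
reader 0.71 [200.5   4.8] [ 0.6429 -0.1361]
tray 0.7 [344.3 132.9] [ 0.5076 -0.3273]
```

View pics/w1.png

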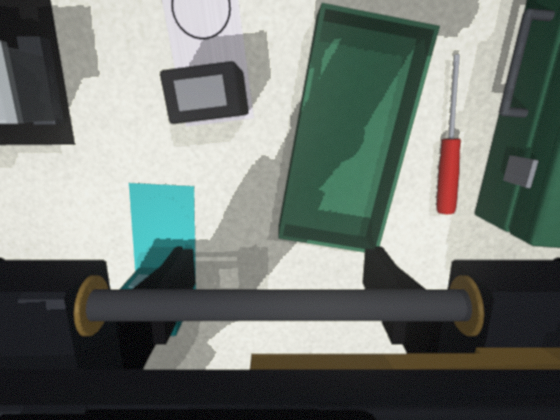

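The wrist view shows the real ring at (201,6) px and the black reader top at (162–247, 62–123). The tray's rim corners are at (320,4), (438,25), (378,250) and (279,237). The turquoise look-alike is at bottom left.

```bash
python3 - <<'E'
from h import *; import pickle
C=pickle.load(open('pics/w1.png.pkl','rb'))
t=np.array([at_z('',p,.055,C)[:2] for p in [(320,4),(438,25),(378,250),(279,237)]]);print(t.round(4),t.mean(0).round(4))
e=(t[0]+t[1]-t[2]-t[3])/2;print('tray yaw',np.degrees(np.arctan2(e[1],e[0])),np.hypot(*e))
r=np.array([at_z('',p,.088,C)[:2] for p in [(162,72),(238,62),(247,113),(170,123)]]);print(r.round(4),r.mean(0))
E
python3 -m creep '0.02 0.06 0.01 0 0.087;0.02 0.055 0.01 0 0.087;0.02 0.03 0 0 0.087;0 0 0 0 0.087;0 0 0 0 0.087'
python3 w.py w2.png spot reader rack
python3 -m creep '-0.02 0.055 0 0 0.0;-0.02 0.055 0 0 0.0;-0.02 0.055 0 0 0.0;-0.01 0.055 0 0 0;-0.01 0.055 0 0 0;-0.01 0.02 0 0 0;0 0 0 0 0;0 0 0 0 0'
python3 w.py w3.png tab_left tab_mid tab_right pack_left pack_mid pack_right
python3 -c "
import cv2
a=cv2.imread('pics/w2.png')[:300,:];b=cv2.imread('pics/w3.png')[:300]
cv2.imwrite('pics/w23.png',cv2.vconcat([a,b]))"
```

```text
[[ 0.6401 -0.2737]
 [ 0.6301 -0.402 ]
 [ 0.3678 -0.3791]
 [ 0.3757 -0.2511]] [ 0.5034 -0.3265]
tray yaw -4.940241056226422 0.2643202578748622
[[ 0.5576 -0.1172]
 [ 0.573  -0.1939]
 [ 0.5242 -0.2056]
 [ 0.5076 -0.1248]] [ 0.5405976  -0.16037269]
time_s: 4.7
tool_pos: [0.5132, -0.101, 0.2898]
tool_rot: [180.0, 0.1, 4.4]
force: [-0.2, -1.0, 0.4]
grip_width: 0.0871
grasp_force: 0.0
4.7 [ 0.5132 -0.101   0.2898] [1.7999e+02 6.0000e-02 4.3800e+00]
spot 0.91 [261.4 257.7] [ 0.3705 -0.0864]
spot 0.65 [311.2  71. ] [ 0.6401 -0.1345]
reader 0.9 [308.8  68.4] [ 0.643  -0.1311]
reader 0.86 [261.6 257.8] [ 0.3703 -0.0867]
rack 0.86 [ 69.2 116.1] [0.5583 0.1861]
time_s: 5.9
tool_pos: [0.4242, 0.1931, 0.2902]
tool_rot: [180.0, -0.0, 4.3]
force: [0.5, 0.8, 0.4]
grip_width: 0.0148
grasp_force: 0.0
5.9 [0.4242 0.1931 0.2902] [ 1.7995e+02 -1.0000e-02  4.2600e+00]
tab_left 0.58 [203.4 125.7] [0.4712 0.2987]
tab_left 0.3 [551.9  12.8] [ 0.6418 -0.1353]
tab_mid 0.79 [298.2 125. ] [0.4818 0.1697]
tab_right 0.84 [389.2 125.3] [0.4907 0.0457]
tab_right 0.73 [353.9  86.9] [0.5362 0.1006]
pack_left 0.7 [229.4  87.7] [0.5228 0.265 ]
pack_mid 0.86 [292.2  88.2] [0.5284 0.182 ]
pack_mid 0.72 [269.6 205.7] [0.3648 0.2009]
pack_right 0.61 [357.   88.2] [0.5349 0.0962]
```

View pics/w23.png

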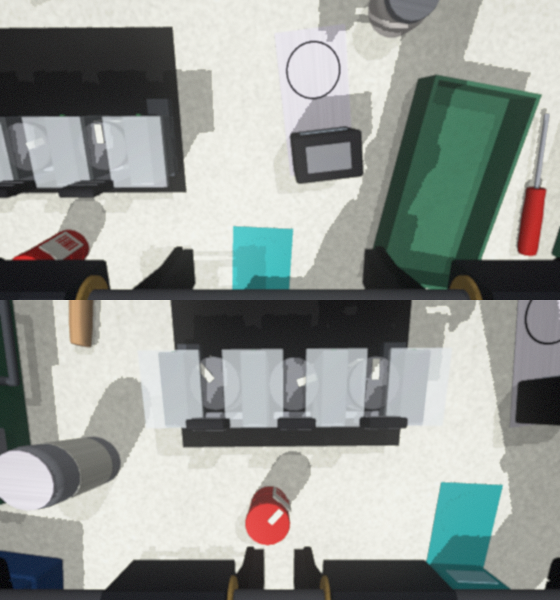

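All three bays hold packs, with white bars at (208,72), (305,80) and (376,68) in w3. The tab tops are at about (203,124), (298,124) and (389,124), and the red look-alike sits behind the rack at (268,215). In w2 the ring is at (313,70).

```bash
python3 - <<'E'
from h import *; import pickle
C=pickle.load(open('pics/w3.png.pkl','rb'));C2=pickle.load(open('pics/w2.png.pkl','rb'))
t=np.array([at_z('',p,.157,C)[:2] for p in [(203.4,124),(298.2,124),(389.2,124)]]);print('tabs',t.round(4))
e=t[0]-t[2];print('yaw',np.degrees(np.arctan2(-e[0],e[1])),np.hypot(*e))
m=np.array([at_z('',p,0,C)[:2] for p in [(183,147),(400,145)]]);print('mat back',m.round(4))
m=np.array([at_z('',p,.107,C)[:2] for p in [(141,46),(440,50)]]);print('guard mouth edge',m.round(4))
print('pack tops',[at_z('',p,.095,C)[:2].round(4) for p in [(215,83),(293,83),(372,83)]])
print('ring',at_z('',(313,70),0,C2).round(4))
f=np.array([at_z('',p,.088,C2)[:2] for p in [(292,137),(360,129),(362,175),(297,183)]]);print(f.round(4))
f=np.array([at_z('',p,0,C2)[:2] for p in [(275,30),(338,28)]]);print('pad far edge',f.round(4))
f=np.array([at_z('',p,.055,C2)[:2] for p in [(432,75),(541,95)]]);print('tray far rim',f.round(4))
E
```

```text
tabs [[0.482  0.2663]
 [0.4886 0.1792]
 [0.4949 0.0956]]
yaw 4.297544941775175 0.17118387269565277
mat back [[0.4403 0.3265]
 [0.4655 0.0264]]
guard mouth edge [[0.5504 0.3398]
 [0.5693 0.0408]]
pack tops [array([0.5219, 0.2674]), array([0.5281, 0.1849]), array([0.5344, 0.1012])]
ring [ 0.6415 -0.1368 -0.    ]
[[ 0.5603 -0.113 ]
 [ 0.5749 -0.1881]
 [ 0.5234 -0.1979]
 [ 0.5082 -0.1235]]
pad far edge [[ 0.6847 -0.0838]
 [ 0.6932 -0.1631]]
tray far rim [[ 0.6408 -0.2706]
 [ 0.629  -0.4034]]
```

```bash
python3 -m creep '0.008 0.035 0 0 0;0.008 0.035 0 0 0;0 0 -0.05 0 0;0 0 -0.05 0 0;0 0 -0.04 0 0;0 0 -0.025 0 0;0 0 0 0 0;0 0 0 0 0'
python3 -m creep '0.01 0.001 0 0 0;0.01 0.001 0 0 0;0.01 0.001 0 0 0;0 0 0 0 0' 
```

```text
time_s: 7.25
tool_pos: [0.4401, 0.2655, 0.1264]
tool_rot: [-180.0, -0.1, 4.4]
force: [-0.8, -0.2, 0.7]
grip_width: 0.0005
grasp_force: 0.0
time_s: 7.75
tool_pos: [0.4706, 0.2682, 0.1254]
tool_rot: [-179.9, -0.0, 4.4]
force: [1.3, -0.8, 0.9]
grip_width: 0.0004
grasp_force: 0.6
```

```bash
python3 -m creep '0.008 0 0 0 0;0.008 0.001 0 0 0;0.01 0.001 0 0 0;0.01 0 0 0 0'
python3 -m creep '0.01 0.001 0 0 0;0.01 0.001 0 0 0;0.01 0.001 0 0 0;0.01 0 0 0 0;0 0 0 0 0'
```

```text
time_s: 8.25
tool_pos: [0.5064, 0.27, 0.1251]
tool_rot: [180.0, -0.0, 4.4]
force: [-0.1, -0.6, -0.4]
grip_width: 0.0002
grasp_force: 0.0
time_s: 8.88
tool_pos: [0.5461, 0.2729, 0.1251]
tool_rot: [-180.0, 0.0, 4.4]
force: [-0.3, 0.8, -0.8]
grip_width: 0.0008
grasp_force: 0.0
```

```bash
python3 - <<'E'
from h import *
C=cams.calibration('wrist');a=snap('wrist','w4.png');b=snap('scene','s4.png')
print(get_obs()['force'])
for c in('wrist','scene'):print([(d['p'],d['xy']) for d in finder.tip_of('tab_left',c)[:3]])
b=cv2.resize(b[150:330,240:480],(560,420))
cv2.imwrite('pics/c4.png',cv2.cvtColor(cv2.vconcat([a[:180],b]),cv2.COLOR_RGB2BGR))
E
```

```text
[ 0.75378393 -0.56010314 -0.3899956 ]
[]
[]
```

View pics/c4.png

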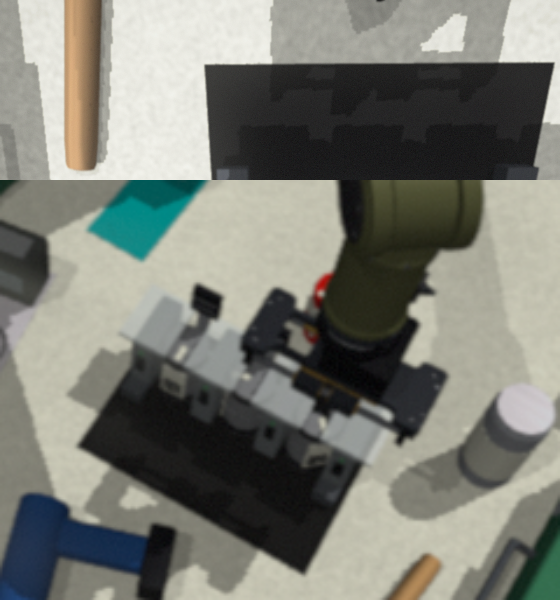

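```bash
python3 - <<'E'
from h import *
t=snap('top','t4.png');s=cv2.cvtColor(cv2.imread('pics/s4.png'),cv2.COLOR_BGR2RGB);s0=cv2.cvtColor(cv2.imread('pics/scene0.png'),cv2.COLOR_BGR2RGB)
T=np.array(get_obs()['tool_pos']);print(T,get_obs()['qpos'])
for z in(0,.032): print('scene',proj('scene',T+[0,0,z]),'top',proj('top',T+[0,0,z]))
k=lambda a:cv2.resize(a[190:310,320:430],(385,420),interpolation=cv2.INTER_CUBIC)
v=cv2.resize(t[170:280,150:290],(385,302),interpolation=cv2.INTER_CUBIC)
o=np.zeros((420,770,3),np.uint8);o[:,:385]=k(s);o[:302,385:]=v
cv2.imwrite('pics/c5.png',cv2.cvtColor(o,cv2.COLOR_RGB2BGR))
print(np.abs(s.astype(int)-s0)[258:275,365:385].mean())
E
```

```text
[0.5449843  0.27321323 0.1253143 ] [  10.13398504   22.74369138  -49.14961455   92.67880948   17.83479599
   72.8127199  -127.68247888]
scene [376.79034444 252.3853808 ] top [190.52051801 217.36202583]
scene [379.06712477 246.77276481] top [188.20455924 216.01226814]
8.1
```

View pics/c5.png

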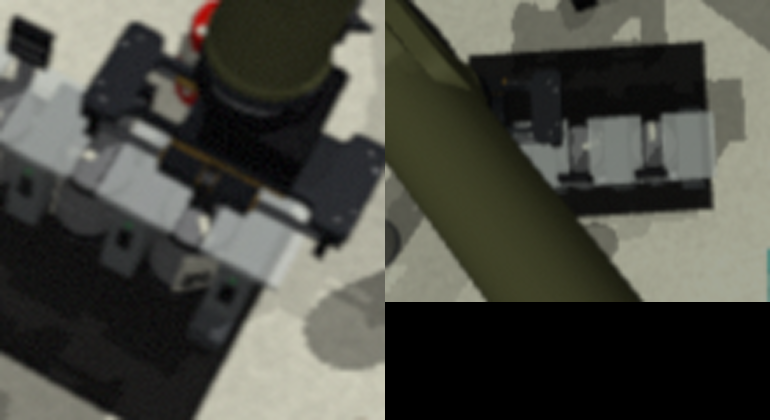

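```bash
cd pics; python3 -c "
import cv2
cv2.imwrite('c6.png',cv2.imread('w4.png')[150:330])
cv2.imwrite('c6.png',cv2.convertScaleAbs(cv2.imread('c6.png'),alpha=1.8,beta=20))"
```

```text
(no output)
```

View pics/c6.png

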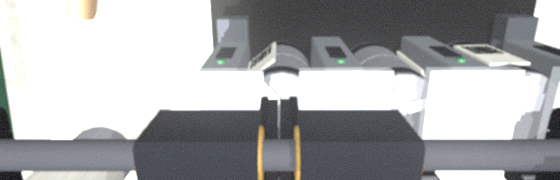

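```bash
python3 -m creep '0 0 0.04 0 0;0 0 0.05 0 0;0 0 0.05 0 0;-0.05 0 0.02 0 0;-0.05 0 0 0 0;-0.01 -0.03 0 0 0;0 0 0 0 0;0 0 0 0 0'
python3 w.py w5.png tab_left tab_mid tab_right
```

```text
time_s: 10.12
tool_pos: [0.4356, 0.2433, 0.2854]
tool_rot: [180.0, -0.0, 4.4]
force: [0.3, -0.4, -0.7]
grip_width: 0.0002
grasp_force: 0.0
10.125 [0.4356 0.2433 0.2854] [ 1.80e+02 -4.00e-02  4.41e+00]
tab_left 0.62 [257.5 143.2] [0.4651 0.274 ]
tab_mid 0.67 [349.  145.1] [0.4723 0.1486]
tab_right 0.92 [442.4 140.2] [0.4887 0.022 ]
```

View pics/w5.png

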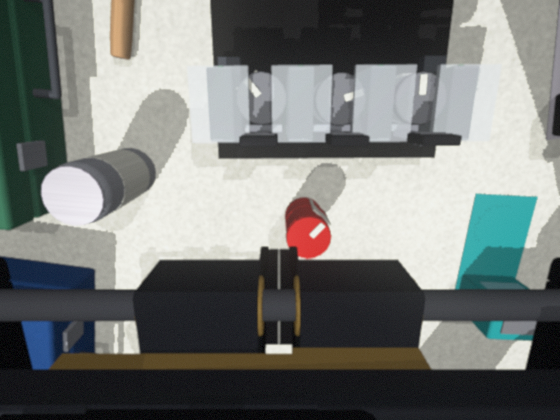

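The tabs are unmoved at (260,140), (350,139) and (440,139), so the fingers missed the tab. I'll triangulate the tabs and check where the TCP really projects.

```bash
python3 - <<'E'
from h import *; import pickle
C3=pickle.load(open('pics/w3.png.pkl','rb'));C5=pickle.load(open('pics/w5.png.pkl','rb'))
for a,b,s in [((203.4,124),(257.5,141),(387.5,230.8)),((298.2,124),(349,141),(358,215)),((389.2,124),(442,140),(328.5,199)) ]:
    print(tri([('',a,C3),('',b,C5),('scene',s,None)]))
T=np.array(get_obs()['tool_pos']);print(proj('',T,C5),proj('',T+[0,0,.019],C5))
E3=np.linalg.inv(np.array(C3['extrinsics']));E5=np.linalg.inv(np.array(C5['extrinsics']));print(E3[:3,3],E5[:3,3])
for p in [(.482,.266,.157),(.487,.266,.113)]: print(proj('',p,C3),proj('',p,C5),proj('scene',p))
E
cat > v.py <<'E'
from h import *
b=snap('scene','s6.png');cv2.imwrite('pics/s6c.png',cv2.cvtColor(cv2.resize(b[150:330,240:480],(800,600),interpolation=cv2.INTER_CUBIC),cv2.COLOR_RGB2BGR))
T=np.array(get_obs()['tool_pos']);print((proj('scene',T)-[240,150])*3.333)
E
python3 v.py
```

```text
(array([0.4814858 , 0.26751411, 0.13862678]), [0.0025628273414272764, 0.0011098440492650235, 0.002419393488561015])
(array([0.4875683 , 0.17891412, 0.13768253]), [0.0008958765535454116, 0.0009172524363673714, 0.0017264625499346124])
(array([0.49538916, 0.09230618, 0.14478333]), [0.0008943739082844804, 0.0011691525655921594, 0.001713974748616819])
[277.22788031 241.00819629] [277.13305481 253.64779013]
[0.49994106 0.19882489 0.48383575] [0.51118154 0.24911574 0.47913341]
[203.72700321 124.06485118] [257.47089686 141.20163552] [389.26742575 227.09690015]
[212.54598509 117.40740902] [260.21004166 132.61299055] [384.95582893 236.55548334]
[538.85179014 106.52618728]
```

View pics/s6c.png

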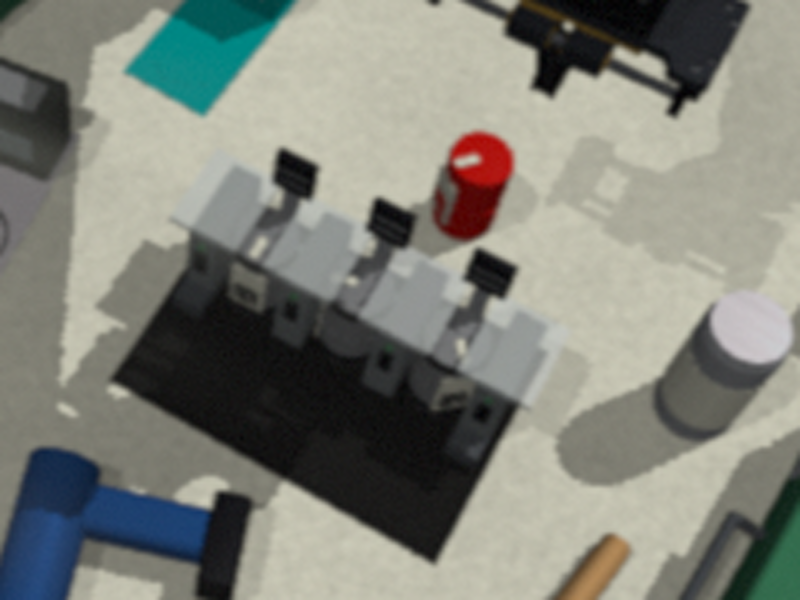

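The scene picture shows the tab top at (388,227) px, as expected. The visible fingertip sits well above the projected TCP, at (403.5,178) against (401.6,182), so the fingers probably passed over the tab. I'll retry lower in small steps and watch the force.

```bash
python3 -m creep '0.004 0.021 -0.05 0 0;0 0 -0.05 0 0;0 0 -0.05 0 0;0 0 -0.022 0 0;0 0 0 0 0;0 0 0 0 0'
python3 -m creep '0.01 0.001 0 0 0;0.01 0.001 0 0 0;0.003 0 0 0 0;0.003 0 0 0 0;0 0 0 0 0'
python3 -m creep '0.003 0 0 0 0;0.003 0 0 0 0;0 0 0 0 0'
python3 -m creep '0.003 0 0 0 0;0.003 0 0 0 0;0 0 0 0 0'
python3 - <<'E'
from h import *
b=snap('scene','s7.png');cv2.imwrite('pics/s7c.png',cv2.cvtColor(cv2.resize(b[170:320,300:480],(800,600),interpolation=cv2.INTER_CUBIC),cv2.COLOR_RGB2BGR))
T=np.array(get_obs()['tool_pos']);print((proj('scene',T)-[300,170])*[4.44,4])
E
```

```text
time_s: 11.12
tool_pos: [0.4401, 0.265, 0.1143]
tool_rot: [-179.9, -0.1, 4.5]
force: [1.1, 1.0, 0.5]
grip_width: 0.0008
grasp_force: 0.0
time_s: 11.75
tool_pos: [0.4654, 0.2661, 0.1132]
tool_rot: [-180.0, 0.0, 4.4]
force: [-0.7, -0.5, 0.5]
grip_width: 0.0004
grasp_force: 0.0
time_s: 12.12
tool_pos: [0.4702, 0.2664, 0.1132]
tool_rot: [180.0, 0.1, 4.5]
force: [-5.4, -0.9, 2.3]
grip_width: 0.0005
grasp_force: 2.6
time_s: 12.5
tool_pos: [0.476, 0.2669, 0.1132]
tool_rot: [-180.0, 0.1, 4.5]
force: [-5.2, 0.7, 2.6]
grip_width: 0.0005
grasp_force: 2.7
[388.07122724 254.71371266]
```

View pics/s7c.png

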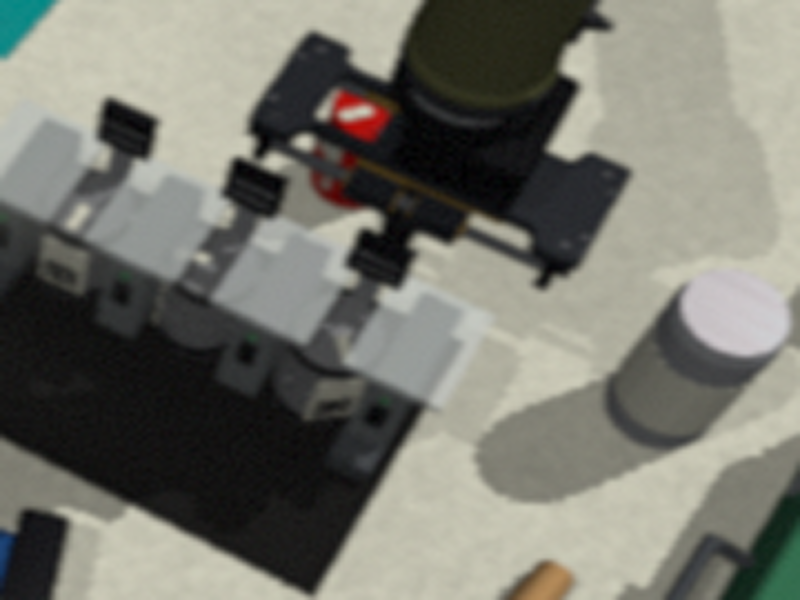

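The fingers now rest against the left tab at (380,258) in the crop, moving it at about 5 N, but near its top edge. I'll back off, go 10 mm lower and push again.

```bash
python3 -m creep '-0.02 -0.001 0 0 0;0 0 -0.01 0 0;0.004 0 0 0 0;0.004 0 0 0 0;0 0 0 0 0'
python3 -m creep '0.004 0 0 0 0;0.004 0 0 0 0;0.004 0 0 0 0;0 0 0 0 0'
python3 -m creep '0.004 0 0 0 0;0.004 0 0 0 0;0 0 0 0 0'
```

```text
time_s: 13.18
tool_pos: [0.4664, 0.2651, 0.1033]
tool_rot: [-180.0, -0.0, 4.4]
force: [-0.8, -0.1, -0.4]
grip_width: 0.0006
grasp_force: 0.0
time_s: 13.68
tool_pos: [0.4769, 0.266, 0.1032]
tool_rot: [-179.9, 0.1, 4.5]
force: [-4.9, 1.5, 1.3]
grip_width: 0.0008
grasp_force: 2.0
time_s: 14.05
tool_pos: [0.4842, 0.2666, 0.1032]
tool_rot: [-179.9, 0.1, 4.5]
force: [-5.6, 2.9, 1.3]
grip_width: 0.0006
grasp_force: 2.6
```

```bash
python3 -m creep '0.008 0.001 0 0 0;0.008 0 0 0 0;0.008 0.001 0 0 0;0.008 0.001 0 0 0;0 0 0 0 0'
python3 -m creep '0.008 0.001 0 0 0;0.008 0 0 0 0;0.008 0.001 0 0 0;0 0 0 0 0'
python3 -m creep '0.004 0.001 0 0 0;0.004 0 0 0 0;0.004 0 0 0 0;0 0 0 0 0'
```

```text
time_s: 14.68
tool_pos: [0.5163, 0.269, 0.1031]
tool_rot: [-180.0, 0.1, 4.5]
force: [-5.8, 0.6, 1.9]
grip_width: 0.0005
grasp_force: 2.7
time_s: 15.18
tool_pos: [0.5398, 0.2709, 0.103]
tool_rot: [-180.0, 0.2, 4.5]
force: [-7.2, 1.4, 3.2]
grip_width: 0.0004
grasp_force: 3.2
time_s: 15.68
tool_pos: [0.551, 0.2718, 0.103]
tool_rot: [180.0, 0.3, 4.5]
force: [-8.2, 1.0, 3.8]
grip_width: 0.0004
grasp_force: 4.2
```

```bash
python3 - <<'E'
from h import *
b=snap('scene','s8.png');cv2.imwrite('pics/s8c.png',cv2.cvtColor(cv2.resize(b[170:320,300:480],(640,480),interpolation=cv2.INTER_CUBIC),cv2.COLOR_RGB2BGR))
C=cams.calibration('wrist');snap('wrist','w8.png')
for c in('scene','wrist'):
  print([(d['p'],d['xy'],at_z(c,d['xy'],0,C if c=='wrist' else None)) for d in finder.tip_of('pack_left',c)[:3]])
E
```

```text
[(0.62, [360.0, 287.7], array([0.59787311, 0.27747999, 0.        ]))]
[(0.77, [278.7, 138.7], array([0.60272177, 0.27545007, 0.        ]))]
```

View pics/s8c.png

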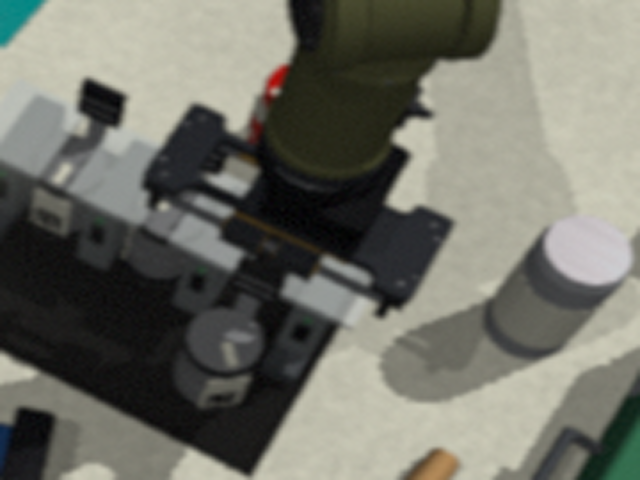

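The left pack stands clear of its bay at (225,355) in the crop, with the tab at its mouth. I'll push the last millimetres to the stop.

```bash
python3 -m creep '0.003 0 0 0 0;0.003 0 0 0 0;0 0 0 0 0'
python3 -m creep '0.003 0 0 0 0;0.001 0 0 0 0;0 0 0 0 0'
```

```text
time_s: 16.25
tool_pos: [0.5548, 0.2721, 0.103]
tool_rot: [180.0, 0.5, 4.6]
force: [-12.9, -0.4, 7.5]
grip_width: 0.0005
grasp_force: 6.7
time_s: 16.62
tool_pos: [0.5547, 0.272, 0.103]
tool_rot: [179.8, 0.9, 4.7]
force: [-22.7, -3.0, 13.8]
grip_width: 0.0006
grasp_force: 11.6
```

```bash
python3 -m creep '-0.012 0 0 0 0;-0.016 -0.002 0 0 0;-0.016 -0.001 0 0 0;-0.016 -0.001 0 0 0;-0.016 -0.001 0 0 0;-0.016 -0.002 0 0 0;-0.016 -0.001 0 0 0;-0.01 0 0 0 0'
python3 -m creep '0 0 0.05 0 0;0 0 0.05 0 0;0 0 0.04 0 0.087;0.03 0 0 0 0.087;0.04 0 0 0 0.087;0.02 0 0 0 0.087;0 0 0 0 0.087;0 0 0 0 0.087'
python3 w.py w9.png pack_left label_left tab_left
```

```text
time_s: 17.62
tool_pos: [0.4456, 0.2624, 0.1037]
tool_rot: [179.9, -0.1, 4.4]
force: [-0.0, -0.5, 0.8]
grip_width: 0.0005
grasp_force: 0.0
time_s: 18.62
tool_pos: [0.5346, 0.2634, 0.2435]
tool_rot: [180.0, 0.0, 4.5]
force: [-1.6, -0.4, 0.4]
grip_width: 0.0525
grasp_force: 0.0
18.625 [0.5346 0.2634 0.2435] [180.     0.     4.47]
pack_left 0.73 [274.6 111.3] [0.6079 0.2736]
pack_left 0.59 [273.2 259.7] [0.4114 0.2606]
label_left 0.87 [254.4  93.5] [0.6265 0.2993]
label_left 0.22 [459.4 260. ] [0.4311 0.0041]
tab_left 0.84 [271.6 261.7] [0.4082 0.2626]
```

View pics/w9.png

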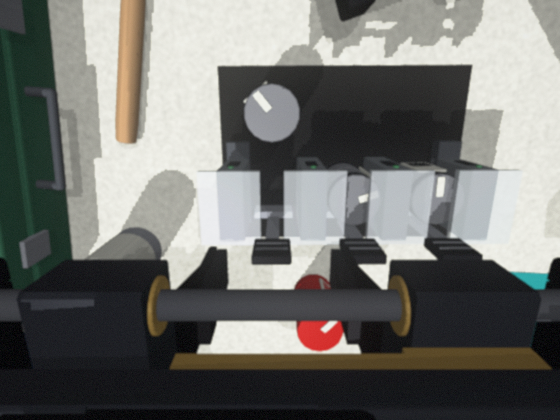

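The left pack stands upright with its top at (271,112) px and its bar pointing to (261,100). The ejector is back home, with the tab at (272,250).

```bash
cat > pk.py <<'E'
import sys,pickle
from h import *
def pack(fn,c,b):
    C=pickle.load(open('pics/'+fn+'.pkl','rb'))
    p=at_z('',c,.095,C);q=at_z('',b,.095,C);d=(q-p)
    print('centre',p[:2].round(4),'label yaw',np.degrees(np.arctan2(d[1],d[0])).round(1))
E
python3 - <<'E'
from pk import *
im=cv2.imread('pics/w9.png')
g=cv2.medianBlur(cv2.cvtColor(im,cv2.COLOR_BGR2GRAY),3)
c=cv2.HoughCircles(g[60:160,220:320],cv2.HOUGH_GRADIENT,1,50,param1=80,param2=15,minRadius=20,maxRadius=35)
print(c)
pack('w9.png',(271,112),(261.5,100.5))
E
python3 -c "
from h import *
o=get_obs();print(o['qpos'],o['tool_pos'],o['tool_rot'])"
```

```text
[[[51.5 52.5 28.4]]]
centre [0.6075 0.276 ] label yaw 45.0
[  14.58746203   17.42443891  -53.64997204   85.08405858   14.08770738
   84.52762961 -124.65866877] [0.53475208 0.26326888 0.24370782] [ 1.79954886e+02 -5.16735023e-02  4.47684600e+00]
```

```bash
python3 -m creep '0.036 0.006 0 5 0.087;0.036 0.007 0 5.5 0.087;0 0 -0.04 0 0.087;0 0 -0.05 0 0.087;0 0 -0.05 0 0.087;0 0 -0.03 0 0.087;0 0 -0.02 0 0.087;0 0 -0.013 0 0.087'
python3 -m creep '0 0 0 0 0.087;0 0 0 0 0.04;0 0 0 0 0.04;0 0 0 0 0.04;0 0 0 0 0.04;0 0 0 0 0.04' 25
python3 -c "
from h import *
print(get_obs()['qpos'])"
```

```text
time_s: 19.82
tool_pos: [0.6075, 0.2761, 0.04]
tool_rot: [180.0, -0.0, 14.9]
force: [0.4, -0.3, -0.2]
grip_width: 0.0868
grasp_force: 0.0
time_s: 20.58
tool_pos: [0.6076, 0.276, 0.0405]
tool_rot: [180.0, -0.0, 14.9]
force: [-0.1, -1.0, 1.5]
grip_width: 0.0533
grasp_force: 25.0
[   8.47943764   35.25674983  -48.70850823   88.66575031   27.74354739
   68.78347629 -120.28640945]
```

```bash
python3 -m creep '0 0 0.03 0 0.04;0 0 0.04 0 0.04;0 0 0.05 10 0.04;0.003 -0.04 0 10.4 0.04;0.003 -0.04 0 10.4 0.04;0.003 -0.04 0 10.4 0.04;0.003 -0.04 0 10.4 0.04;0.003 -0.04 0 10.4 0.04'
python3 -m creep '0.0025 -0.027 0 10.4 0.04;0.0025 -0.027 0 10.4 0.04;0.0025 -0.027 0 10.4 0.04;0.0025 -0.027 0 10.4 0.04;0.0025 -0.027 0 10.4 0.04;0.0025 -0.027 0 10.4 0.04;0.0025 -0.027 0 10.4 0.04;0.0025 -0.024 0 10.4 0.04'
python3 -m creep '0 0 0 0 0.04;0 0 0 0 0.04'
```

```text
time_s: 21.58
tool_pos: [0.6217, 0.0744, 0.1592]
tool_rot: [-179.9, 0.1, 77.3]
force: [0.2, 0.3, -3.9]
grip_width: 0.0537
grasp_force: 25.0
time_s: 22.58
tool_pos: [0.6417, -0.1385, 0.159]
tool_rot: [-180.0, -0.1, 160.4]
force: [0.4, -0.5, -3.4]
grip_width: 0.0536
grasp_force: 25.0
time_s: 22.82
tool_pos: [0.6419, -0.136, 0.1596]
tool_rot: [180.0, -0.1, 160.1]
force: [-0.2, 0.9, -3.7]
grip_width: 0.0536
grasp_force: 25.0
```

```bash
python3 -m creep '0 0 -0.04 0 0.04;0 0 -0.04 0 0.04;0 0 -0.02 0 0.04;0 0 -0.01 0 0.04;0 0 -0.006 0 0.04;0 0 -0.003 0 0.04;0 0 0 0 0.04'
python3 -m creep '0 0 0 0 0.055;0 0 0 0 0.06;0 0 0 0 0.08;0 0 0 0 0.08;0 0 0 0 0.08'
python3 -m creep '0 0 0.03 0 0.08;0 0 0.04 0 0.08;0 0 0.06 0 0.08;0 0 0.06 0 0.08;0 0 0 0 0.08;0 0 0 0 0.08;0 0 0 0 0.08'
python3 w.py w10.png pack_left spot
```

```text
time_s: 23.7
tool_pos: [0.6428, -0.1369, 0.0419]
tool_rot: [180.0, 0.1, 160.1]
force: [-0.2, -1.0, -3.7]
grip_width: 0.0533
grasp_force: 25.0
time_s: 24.32
tool_pos: [0.6424, -0.1369, 0.0413]
tool_rot: [180.0, 0.0, 160.1]
force: [1.1, 0.7, 0.4]
grip_width: 0.0779
grasp_force: 0.0
time_s: 25.2
tool_pos: [0.6416, -0.1373, 0.2294]
tool_rot: [-180.0, -0.1, 160.1]
force: [-1.2, -0.7, -0.9]
grip_width: 0.0798
grasp_force: 0.0
25.2 [ 0.6416 -0.1373  0.2294] [-1.7996e+02 -1.4000e-01  1.6013e+02]
pack_left 0.55 [277.9 173.1] [ 0.6379 -0.1379]
spot 0.4 [268.4 162.6] [ 0.6217 -0.1444]
```

View pics/w10.png

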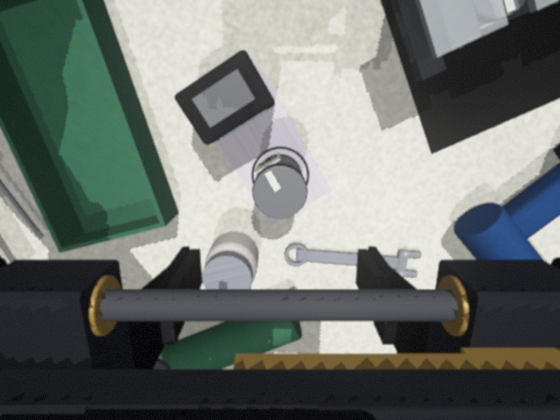

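```bash
python3 - <<'E'
from pk import *
pack('w10.png',(279,190),(272,181))
C=pickle.load(open('pics/w10.png.pkl','rb'))
for p in [(252.5,172),(309.5,172),(281,147.5)]: print('ring edge',at_z('',p,0,C)[:2].round(4))
f=np.array([at_z('',p,.088,C)[:2] for p in [(176,97),(247,51),(274,99),(207,144)]]);print(f.round(4),f.mean(0))
for a,b in((0,3),(1,2)):
    d=f[b]-f[a];print(np.degrees(np.arctan2(d[1],d[0])))
for a,b in((0,1),(3,2)):
    d=f[b]-f[a];print(np.degrees(np.arctan2(d[1],d[0]))-90)
E
```

```text
centre [ 0.6383 -0.1365] label yaw -162.6
ring edge [ 0.626 -0.167]
ring edge [ 0.6499 -0.1005]
ring edge [ 0.6097 -0.1236]
[[ 0.5246 -0.1969]
 [ 0.5105 -0.1209]
 [ 0.557  -0.1122]
 [ 0.5738 -0.1868]] [ 0.54145571 -0.15417036]
11.597006761805584
10.595900447121274
10.512971991981075
12.693990057425992
```

The pack stands on the ring at (279,190) with its bar towards the reader, and its measured pose is within tolerance. I'll regrip it and carry it to the far end of the tray.

```bash
python3 -m creep '0 0 -0.06 0 0.08;0 0 -0.06 0 0.08;0 0 -0.04 0 0.08;0 0 -0.02 0 0.08;0 0 -0.008 0 0.06;0 0 0 0 0.04;0 0 0 0 0.04;0 0 0 0 0.04'
python3 -m creep '0 0 0 0 0.04;0 0 0.04 0 0.04;0 0 0.06 0 0.04;-0.006 -0.04 0.01 5 0.04;-0.018 -0.05 0 5 0.04;-0.02 -0.05 0 5 0.04;-0.02 -0.056 0 0 0.04;0 0 0 0 0.04' 25
python3 -m creep '0 0 0 0 0.04'
```

```text
time_s: 26.35
tool_pos: [0.6434, -0.137, 0.0449]
tool_rot: [180.0, 0.1, 160.1]
force: [-0.5, 0.1, 3.6]
grip_width: 0.0536
grasp_force: 25.0
time_s: 27.35
tool_pos: [0.5744, -0.3419, 0.151]
tool_rot: [-179.8, -0.2, 174.4]
force: [0.9, -0.0, -4.0]
grip_width: 0.0538
grasp_force: 25.0
time_s: 27.48
tool_pos: [0.5777, -0.3328, 0.1523]
tool_rot: [179.9, -0.1, 175.1]
force: [0.1, 0.4, -2.7]
grip_width: 0.0534
grasp_force: 25.0
```

```bash
python3 -m creep '0 0 -0.04 0 0.04;0 0 -0.04 0 0.04;0 0 -0.015 0 0.04;0 0 -0.005 0 0.04;0 0 0 0 0.04'
python3 -m creep '0 0 -0.003 0 0.04;0 0 0 0 0.04;0 0 0 0 0.04'
```

```text
time_s: 28.1
tool_pos: [0.5794, -0.3325, 0.0545]
tool_rot: [-180.0, 0.1, 175.2]
force: [-0.3, 0.7, -3.5]
grip_width: 0.0533
grasp_force: 25.0
time_s: 28.48
tool_pos: [0.5785, -0.3331, 0.0507]
tool_rot: [-180.0, 0.0, 175.1]
force: [-0.3, -0.3, -3.4]
grip_width: 0.0535
grasp_force: 25.0
```

```bash
python3 -m creep '0 0 -0.002 0 0.04;0 0 0 0 0.04;0 0 0 0 0.04'
python3 -m creep '0 0 -0.002 0 0.04;0 0 0 0 0.04;0 0 0 0 0.04'
```

```text
time_s: 28.85
tool_pos: [0.5789, -0.3332, 0.0499]
tool_rot: [-180.0, 0.1, 175.1]
force: [-3.3, 1.0, 5.3]
grip_width: 0.0535
grasp_force: 25.0
time_s: 29.22
tool_pos: [0.5794, -0.3332, 0.0499]
tool_rot: [-179.9, 0.1, 175.1]
force: [-4.3, 0.6, 14.3]
grip_width: 0.0536
grasp_force: 25.0
```

```bash
python3 -m creep '0 0 0.003 0 0.06;0 0 0 0 0.07;0 0 0 0 0.07;0 0 0.04 0 0.07;0 0 0.06 0 0.07;0 0 0.06 0 0.07;-0.01 0.04 0.02 3 0;-0.014 0.056 0 3.5 0'
python3 -m creep '-0.015 0.056 0 3 0;-0.015 0.056 0 0 0;-0.015 0.056 0 0 0;-0.015 0.056 0 0 0;-0.015 0.056 0 0 0;-0.015 0.056 0 0 0;-0.013 0.055 0 0 0;-0.005 0.022 0 0 0'
python3 -m creep '0 0 0 0 0;0 0 0 0 0'
python3 - <<'E'
from h import *
t=snap('top','t11.png');s=snap('scene','s11.png')
o=np.vstack([cv2.resize(t[110:310,130:430],(600,400),interpolation=cv2.INTER_CUBIC)[:300],cv2.resize(s[110:290,160:460],(600,360),interpolation=cv2.INTER_CUBIC)[:300]])
cv2.imwrite('pics/c11.png',cv2.cvtColor(o,cv2.COLOR_RGB2BGR))
for c in('top','scene'):
  for n in('pack_left','pack_mid'): print(c,n,[(round(float(d['p']),2),np.round(d['xy']),at_z(c,d['xy'],0).round(3)) for d in finder.tip_of(n,c)[:4]])
E
```

```text
time_s: 30.22
tool_pos: [0.5557, -0.2367, 0.231]
tool_rot: [180.0, 0.2, -178.4]
force: [0.7, 1.3, -0.4]
grip_width: 0.0574
grasp_force: 0.0
time_s: 31.22
tool_pos: [0.445, 0.1798, 0.2292]
tool_rot: [-179.8, 0.1, -175.1]
force: [-0.1, -0.6, -0.3]
grip_width: 0.0007
grasp_force: 0.0
time_s: 31.48
tool_pos: [0.4465, 0.1749, 0.229]
tool_rot: [-180.0, -0.0, -175.4]
force: [-0.4, -0.4, 0.3]
grip_width: 0.0004
grasp_force: 0.0
top pack_left [(0.65, array([375., 216.]), array([ 0.579, -0.335,  0.   ]))]
top pack_mid [(0.54, array([215., 272.]), array([0.377, 0.208, 0.   ])), (0.51, array([223., 226.]), array([0.535, 0.187, 0.   ]))]
scene pack_left [(0.73, array([360., 212.]), array([0.397, 0.153, 0.   ])), (0.58, array([195., 170.]), array([ 0.571, -0.334,  0.   ]))]
scene pack_mid [(0.83, array([344., 248.]), array([0.523, 0.181, 0.   ])), (0.57, array([378., 214.]), array([0.37, 0.2 , 0.  ])), (0.47, array([188., 224.]), array([ 0.726, -0.225,  0.   ])), (0.44, array([210., 155.]), array([ 0.499, -0.335,  0.   ]))]
```

View pics/c11.png

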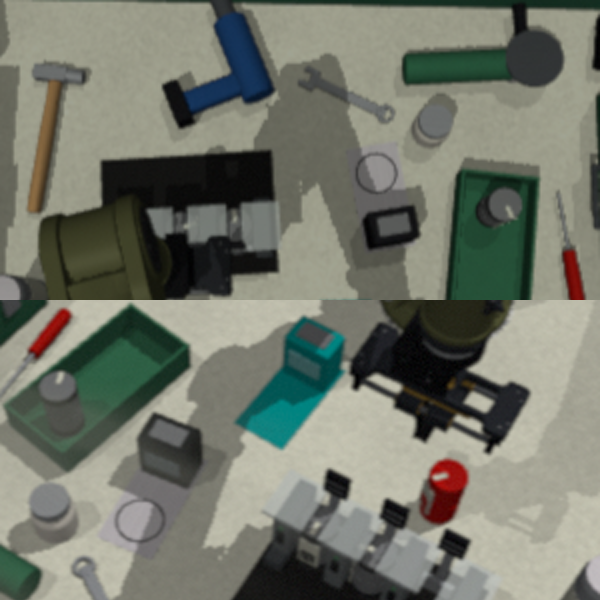

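The left pack stands upright at the far end of the tray (60,390 in the lower half). The mid tab and pack are untouched. Now the mid ejector.

```bash
python3 -m creep '0 0 -0.05 0 0;0 0 -0.05 0 0;0 0.001 -0.026 0 0;0 0 0 0 0;0.01 0.001 0 0 0;0.01 0.001 0 0 0;0 0 0 0 0'
python3 -m creep '0.006 0 0 0 0;0.006 0.001 0 0 0;0.006 0 0 0 0;0 0 0 0 0'
python3 -m creep '0.008 0.001 0 0 0;0.008 0.001 0 0 0;0.008 0 0 0 0;0.008 0.001 0 0 0;0 0 0 0 0'
python3 -m creep '0.008 0.001 0 0 0;0.008 0 0 0 0;0.008 0.001 0 0 0;0.006 0 0 0 0;0 0 0 0 0'
```

```text
time_s: 32.65
tool_pos: [0.4677, 0.1792, 0.1043]
tool_rot: [179.9, 0.1, -175.4]
force: [-0.8, -0.3, -0.4]
grip_width: 0.0006
grasp_force: 0.0
time_s: 33.15
tool_pos: [0.4835, 0.1801, 0.103]
tool_rot: [-180.0, -0.1, -175.3]
force: [-3.5, -1.1, 2.5]
grip_width: 0.0005
grasp_force: 1.9
time_s: 33.78
tool_pos: [0.5154, 0.1829, 0.1028]
tool_rot: [-180.0, -0.2, -175.4]
force: [-3.8, -2.0, 0.6]
grip_width: 0.0003
grasp_force: 2.3
time_s: 34.4
tool_pos: [0.5447, 0.1854, 0.1028]
tool_rot: [-180.0, -0.2, -175.3]
force: [-5.2, -1.5, 1.9]
grip_width: 0.0006
grasp_force: 3.0
```

```bash
python3 -m creep '0.006 0.001 0 0 0;0.005 0 0 0 0;0.004 0 0 0 0;0 0 0 0 0'
python3 -m creep '0.003 0 0 0 0;0.003 0 0 0 0;0 0 0 0 0;0 0 0 0 0'
```

```text
time_s: 34.9
tool_pos: [0.559, 0.1866, 0.1028]
tool_rot: [-180.0, -0.3, -175.3]
force: [-6.5, 0.4, 4.5]
grip_width: 0.0006
grasp_force: 3.7
time_s: 35.4
tool_pos: [0.5618, 0.1867, 0.1028]
tool_rot: [-179.9, -0.6, -175.2]
force: [-14.3, -1.5, 8.4]
grip_width: 0.0003
grasp_force: 7.7
```

```bash
python3 -m creep '-0.012 0 0 0 0;-0.016 -0.002 0 0 0;-0.016 -0.001 0 0 0;-0.016 -0.001 0 0 0;-0.016 -0.001 0 0 0;-0.016 -0.002 0 0 0;-0.016 -0.001 0 0 0;-0.01 0 0 0 0'
python3 -m creep '0 0 0.05 0 0;0 0 0.05 0 0;0 0 0.04 0 0.087;0.055 0.005 0 0 0.087;0.055 0.004 0 0 0.087;0.055 0.004 0 0 0.087;0.055 0.004 0 0 0.087;0 0 0 0 0.087'
python3 -m creep '0 0 0 0 0.087;0 0 0 0 0.087'
python3 w.py w12.png pack_mid label_mid tab_mid
```

```text
time_s: 36.4
tool_pos: [0.4502, 0.1777, 0.1037]
tool_rot: [-179.9, 0.2, -175.4]
force: [-0.1, 0.3, 1.4]
grip_width: 0.0006
grasp_force: 0.0
time_s: 37.4
tool_pos: [0.6498, 0.1904, 0.2448]
tool_rot: [180.0, -0.2, -175.2]
force: [-0.1, -0.9, 1.0]
grip_width: 0.0521
grasp_force: 0.0
time_s: 37.65
tool_pos: [0.6453, 0.1913, 0.2487]
tool_rot: [-179.8, -0.1, -175.0]
force: [0.0, -0.3, 0.8]
grip_width: 0.0724
grasp_force: 0.0
37.65 [0.6453 0.1913 0.2487] [-1.7983e+02 -9.0000e-02 -1.7498e+02]
pack_mid 0.67 [204.   96.4] [0.5595 0.0912]
pack_mid 0.57 [283.9 148. ] [0.6129 0.1942]
label_mid 0.87 [260. 161.] [0.6321 0.1652]
label_mid 0.21 [283.9 149.2] [0.6144 0.1944]
tab_mid 0.39 [213.   75.4] [0.5345 0.1014]
```

View pics/w12.png

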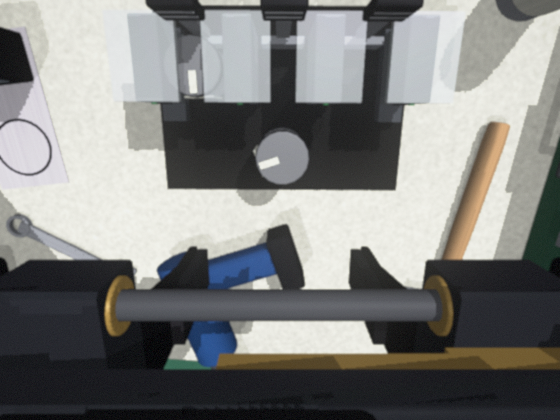

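The mid pack stands clear at (283,157) px, with its bar pointing left to (268,162). The right pack is still in its bay with its bar at (192,80), and the tab is home.

```bash
python3 - <<'E'
from pk import *
pack('w12.png',(283,157),(269,162))
C=pickle.load(open('pics/w12.png.pkl','rb'))
print(np.round(get_obs()['qpos'],1),get_obs()['tool_pos'],get_obs()['tool_rot'])
E
```

```text
centre [0.6121 0.1922] label yaw -65.3
[ 22.2  33.6 -64.9  72.4  30.1  91.9  57.5] [0.64555426 0.19079872 0.24828971] [-1.79808565e+02 -1.36751219e-01 -1.75023700e+02]
```

```bash
python3 -m creep '-0.015 0 0 -8.7 0.085;-0.015 0.001 -0.02 -8.7 0.08;-0.003 0 -0.04 -8.7 0.075;0 0 -0.04 -8.7 0.075;0 0 0 0 0.075;0 0 0 0 0.075'
python3 -c "
from h import *
print(np.round(get_obs()['qpos'],1))"
```

```text
time_s: 38.6
tool_pos: [0.6135, 0.1927, 0.1492]
tool_rot: [-180.0, -0.1, 150.3]
force: [-1.1, -0.6, 0.6]
grip_width: 0.0752
grasp_force: 0.0
[ 22.8  30.  -58.6  85.7  25.7  78.8  22.9]
```

```bash
python3 -m creep '-0.001 0 -0.04 0 0.075;0 0 -0.04 0 0.075;0 0 -0.02 0 0.075;0 0 -0.008 0 0.075;0 0 0 0 0.075;0 0 0 0 0.075'
python3 -m creep '0 0 0 0 0.04;0 0 0 0 0.04;0 0 0 0 0.04;0 0 0 0 0.04;0 0 0 0 0.04' 25
```

```text
time_s: 39.35
tool_pos: [0.6128, 0.1929, 0.041]
tool_rot: [-180.0, -0.1, 150.2]
force: [0.5, 0.4, 1.0]
grip_width: 0.0753
grasp_force: 0.0
time_s: 39.98
tool_pos: [0.612, 0.1924, 0.0396]
tool_rot: [-179.9, -0.2, 150.2]
force: [0.7, 1.0, 1.5]
grip_width: 0.0537
grasp_force: 25.0
```

```bash
python3 -m creep '0 0 0.03 0 0.04;0 0 0.04 0 0.04;0.003 -0.01 0.05 -10.4 0.04;0.003 -0.03 0 -10.4 0.04;0.003 -0.035 0 -10.4 0.04;0.003 -0.035 0 -10.4 0.04;0.003 -0.035 0 -10.4 0.04;0.003 -0.035 0 -10.4 0.04'
python3 -m creep '0.003 -0.035 0 -10.4 0.04;0.003 -0.035 0 -10.4 0.04;0.003 -0.035 0 -10.4 0.04;0.003 -0.035 0 -10 0.04;0 -0.009 0 0 0.04;0 0 0 0 0.04;0 0 0 0 0.04'
```

```text
time_s: 40.98
tool_pos: [0.629, 0.0109, 0.1584]
tool_rot: [-179.8, -0.2, 87.5]
force: [-0.5, -0.8, -2.5]
grip_width: 0.0532
grasp_force: 25.0
time_s: 41.85
tool_pos: [0.6417, -0.1343, 0.1592]
tool_rot: [-179.8, -0.3, 46.8]
force: [-0.1, 1.0, -2.0]
grip_width: 0.0535
grasp_force: 25.0
```

```bash
python3 -m creep '0 -0.002 -0.04 0 0.04;0 0 -0.04 0 0.04;0 0 -0.02 0 0.04;0 0 -0.01 0 0.04;0 0 -0.006 0 0.04;0 0 -0.002 0 0.04;0 0 0 0 0.04'
python3 -m creep '0 0 0 0 0.055;0 0 0 0 0.06;0 0 0 0 0.075;0 0 0 0 0.075;0 0 0 0 0.075'
python3 -m creep '0 0 0.03 0 0.08;0 0 0.04 0 0.08;0 0 0.06 0 0.08;0 0 0.06 0 0.08;0 0 0 0 0.08;0 0 0 0 0.08;0 0 0 0 0.08'
python3 - <<'E'
import os;os.system('python3 w.py w13.png pack_mid label_mid spot')
from h import *
im=cv2.imread('pics/w13.png');g=cv2.medianBlur(cv2.cvtColor(im,cv2.COLOR_BGR2GRAY),3)
print(cv2.HoughCircles(g[:240],cv2.HOUGH_GRADIENT,1,50,param1=80,param2=18,minRadius=22,maxRadius=34))
E
```

```text
time_s: 42.72
tool_pos: [0.6424, -0.1388, 0.0422]
tool_rot: [-179.9, -0.3, 46.6]
force: [-0.3, 0.4, -2.6]
grip_width: 0.0535
grasp_force: 25.0
time_s: 43.35
tool_pos: [0.6418, -0.1387, 0.0414]
tool_rot: [-179.9, -0.2, 46.6]
force: [0.2, -0.2, 0.3]
grip_width: 0.0739
grasp_force: 0.0
time_s: 44.22
tool_pos: [0.6407, -0.1388, 0.2292]
tool_rot: [-179.7, -0.1, 46.6]
force: [-0.5, -0.3, 0.2]
grip_width: 0.0802
grasp_force: 0.0
44.225 [ 0.6407 -0.1388  0.2292] [-1.797e+02 -1.300e-01  4.659e+01]
pack_mid 0.96 [285.8 175.3] [ 0.6447 -0.1452]
pack_mid 0.7 [327.8 363.5] [ 0.4988 -0.3919]
label_mid 0.92 [264.1 202.9] [ 0.6004 -0.1522]
spot 0.64 [113.4 283.7] [ 0.3709 -0.0931]
[[[278.5 171.5  28.9]
  [378.5 186.5  28.6]]]
```

I've now viewed all the pictures I'm allowed (one over, in fact), so from here I check by numbers only.

```bash
cat > bar.py <<'E'
# pack pose from a wrist picture: white bar on grey top disc nearest to a predicted world point
from pk import *
def bar(fn,P):
    C=pickle.load(open('pics/'+fn+'.pkl','rb'));g=cv2.cvtColor(cv2.imread('pics/'+fn),cv2.COLOR_BGR2GRAY)
    u=proj('',[*P,.095],C);r=np.hypot(*(proj('',[P[0],P[1]+.027,.095],C)-u));x0,y0=np.round(u-1.6*r).astype(int);y0=max(y0,0);x0=max(x0,0);n=int(3.2*r)
    h=cv2.HoughCircles(cv2.medianBlur(g[y0:y0+n,x0:x0+n],3),cv2.HOUGH_GRADIENT,1,60,param1=80,param2=12,minRadius=int(r*.85),maxRadius=int(r*1.2))
    c=h[0,0,:2]+[x0,y0] if h is not None else u
    yy,xx=np.mgrid[:g.shape[0],:g.shape[1]];d=np.hypot(xx-c[0],yy-c[1])<.8*r
    k=d&(g>.5*(np.median(g[d])+g[d].max()));k=k.astype(np.uint8)
    m,l,s,ce=cv2.connectedComponentsWithStats(k);i=1+np.argmax(s[1:,4])
    print('pred px',u.round(1),'circle',c,'bar',ce[i].round(1),'area',s[i,4]);pack(fn,c,ce[i])
if __name__=='__main__': bar(sys.argv[1],(float(sys.argv[2]),float(sys.argv[3])))
E
python3 bar.py w10.png .642 -.137; python3 bar.py w12.png .612 .192;python3 bar.py w13.png .642 -.138
python3 - <<'E'
from h import *; import pickle
C=pickle.load(open('pics/w13.png.pkl','rb'));print('label',at_z('',(264.1,202.9),.046,C))
E
```

```text
pred px [279.8 193.7] circle [278.5 191.5] bar [272.4 180.9] area 151
centre [ 0.6395 -0.1375] label yaw -170.6
pred px [282.8 156.9] circle [282.5 157.5] bar [270.2 162.2] area 122
centre [0.6127 0.1917] label yaw -64.2
pred px [280.3 189.6] circle [280.5 192.5] bar [273.2 204.1] area 126
centre [ 0.6402 -0.1403] label yaw -164.6
label [ 0.61047911 -0.14477961  0.046     ]
```

```bash
python3 -m creep '0 0 -0.06 0 0.08;0 0 -0.06 0 0.08;0 0 -0.04 0 0.08;0 0 -0.02 0 0.08;0 0 -0.008 0 0.07;0 0 0 0 0.07;0 0 0 0 0.04;0 0 0 0 0.04'
python3 -m creep '0 0 0 0 0.04;0 0 0 0 0.04;0 0 0.04 0 0.04;0 0 0.05 0 0.04;0 0 0.03 -10 0.04;-0.02 -0.03 0 -10 0.04;-0.03 -0.04 0 -10 0.04;-0.03 -0.04 0 -10.4 0.04' 25
python3 -m creep '-0.03 -0.04 0 -10.4 0.04;-0.027 -0.038 0 -0.8 0.04;0 0 0 0 0.04;0 0 0 0 0.04;0 0 0 0 0.04'
```

```text
time_s: 45.42
tool_pos: [0.6427, -0.1389, 0.0448]
tool_rot: [-180.0, -0.3, 46.6]
force: [0.0, 0.3, -0.5]
grip_width: 0.0571
grasp_force: 0.0
time_s: 46.42
tool_pos: [0.5601, -0.2494, 0.1623]
tool_rot: [-179.8, -0.1, 5.9]
force: [0.7, -0.0, -2.4]
grip_width: 0.0534
grasp_force: 25.0
time_s: 47.05
tool_pos: [0.5056, -0.3249, 0.163]
tool_rot: [-179.8, -0.2, -4.9]
force: [-0.4, 0.3, -2.1]
grip_width: 0.0535
grasp_force: 25.0
```

```bash
python3 -m creep '-0.002 -0.001 -0.04 0 0.04;0 0 -0.04 0 0.04;0 0 -0.02 0 0.04;0 0 -0.01 0 0.04;0 0 0 0 0.04;0 0 0 0 0.04'
python3 -m creep '0 0 -0.003 0 0.04;0 0 0 0 0.04;0 0 0 0 0.04'
python3 -m creep '0 0 -0.002 0 0.04;0 0 0 0 0.04;0 0 0 0 0.04'
```

```text
time_s: 47.8
tool_pos: [0.5038, -0.3282, 0.0547]
tool_rot: [-179.9, -0.3, -5.0]
force: [-0.7, 1.1, 1.0]
grip_width: 0.0401
grasp_force: 0.0
time_s: 48.18
tool_pos: [0.5028, -0.3278, 0.0506]
tool_rot: [-179.9, -0.2, -5.0]
force: [-0.8, -0.4, 0.7]
grip_width: 0.0403
grasp_force: 0.0
time_s: 48.55
tool_pos: [0.5027, -0.3277, 0.0483]
tool_rot: [-179.9, -0.2, -5.0]
force: [-0.1, -0.7, 0.2]
grip_width: 0.04
grasp_force: 0.0
```

The grip was lost during the descent (the opening fell to 40 mm). I'll lift clear and locate the pack.

```bash
python3 -m creep '0 0 0.03 0 0.04;0 0 0.05 0 0.04;0 0 0.06 0 0.04;0 0 0.05 0 0.04;-0.02 0 0 0 0.04;-0.03 0 0 0 0.04;0 0 0 0 0.087;0 0 0 0 0.087'
cat > loc.py <<'E'
from h import *
for c in ('top','scene','wrist'):
    C=cams.calibration(c);im=snap(c,'loc_%s.png'%c)
    for n in('pack_left','pack_mid'):
        for d in finder.masks_of(n,c)[:5]:
            m=d['mask'];(cx,cy),(w,h),a=cv2.minAreaRect(np.argwhere(m)[:,::-1].astype(np.float32))
            print(c,n,round(float(d['p']),2),np.round(d['xy']),'size',round(w),round(h),round(a),'area',int(m.sum()),'rgb',im[m].mean(0).round(),'z0',at_z(c,d['xy'],0,C)[:2].round(3),'z.095',at_z(c,d['xy'],.095,C)[:2].round(3))
        print(c,n,'tip',[(round(float(d['p']),2),np.round(d['xy']),at_z(c,d['xy'],0,C)[:2].round(3)) for d in finder.tip_of(n,c)[:4]])
E
python3 loc.py
```

```text
time_s: 49.55
tool_pos: [0.4533, -0.3276, 0.2385]
tool_rot: [-179.9, -0.3, -5.0]
force: [-1.0, -0.3, 0.1]
grip_width: 0.0527
grasp_force: 0.0
top pack_left 0.71 [383. 223.] size 14 22 90 area 268 rgb [52. 53. 52.] z0 [ 0.554 -0.363] z.095 [ 0.542 -0.338]
top pack_left tip [(0.72, array([377., 226.]), array([ 0.544, -0.342]))]
top pack_mid 0.7 [214. 273.] size 19 20 45 area 318 rgb [127.  43.  37.] z0 [0.371 0.213] z.095 [0.373 0.198]
top pack_mid 0.58 [371. 258.] size 17 30 10 area 282 rgb [34. 37. 35.] z0 [ 0.432 -0.321] z.095 [ 0.43  -0.298]
top pack_mid 0.3 [348. 170.] size 20 19 90 area 331 rgb [106. 107. 104.] z0 [ 0.741 -0.244] z.095 [ 0.716 -0.227]
top pack_mid 0.27 [224. 219.] size 62 99 86 area 5462 rgb [53. 54. 52.] z0 [0.558 0.187] z.095 [0.547 0.174]
top pack_mid 0.2 [370. 230.] size 43 82 5 area 2171 rgb [28. 56. 39.] z0 [ 0.531 -0.318] z.095 [ 0.521 -0.295]
top pack_mid tip [(0.67, array([376., 238.]), array([ 0.502, -0.338])), (0.57, array([216., 271.]), array([0.379, 0.204])), (0.41, array([248., 222.]), array([0.549, 0.101]))]
scene pack_left 0.59 [194. 151.] size 33 18 76 area 521 rgb [61. 62. 60.] z0 [ 0.517 -0.385] z.095 [ 0.563 -0.325]
scene pack_left tip [(0.92, array([197., 159.]), array([ 0.533, -0.358]))]
scene pack_mid 0.9 [217. 142.] size 18 33 54 area 557 rgb [47. 49. 49.] z0 [ 0.446 -0.35 ] z.095 [ 0.497 -0.293]
scene pack_mid 0.7 [381. 203.] size 20 33 21 area 588 rgb [115.  37.  32.] z0 [0.332 0.187] z.095 [0.392 0.203]
scene pack_mid tip [(0.89, array([377., 214.]), array([0.373, 0.199])), (0.84, array([206., 150.]), array([ 0.492, -0.359]))]
wrist pack_left 0.75 [290.  91.] size 60 60 45 area 2878 rgb [102. 104. 106.] z0 [ 0.549 -0.35 ] z.095 [ 0.544 -0.347]
wrist pack_left tip [(0.58, array([290.,  96.]), array([ 0.544, -0.349]))]
wrist pack_mid 0.83 [274. 176.] size 47 87 4 area 3824 rgb [72. 75. 77.] z0 [ 0.45  -0.321] z.095 [ 0.467 -0.324]
wrist pack_mid tip []
```

Pack_left still stands, but was knocked to about (0.544,-0.348). The mid pack bumped it and now lies in the tray, along the tray's length. I'll measure how it lies.

```bash
python3 -m creep '-0.02 0 0.02 0 0.087;0 0 0 0 0.087;0 0 0 0 0.087'
python3 - <<'E'
import os;os.system('python3 w.py w14.png pack_mid label_mid')
from h import *; import pickle
C=pickle.load(open('pics/w14.png.pkl','rb'));im=cv2.imread('pics/w14.png')
for n in('pack_mid','pack_left'):
  for d in finder.masks_of(n,'wrist')[:3]:
    m=d['mask'];r=cv2.minAreaRect(np.argwhere(m)[:,::-1].astype(np.float32));b=cv2.boxPoints(r)
    print(n,d['p'],d['xy'],'box',b.round().tolist(),[at_z('',p,.032,C)[:2].round(3).tolist() for p in b])
    if n=='pack_mid' and abs(d['xy'][0]-280)<60:
        g=cv2.cvtColor(im,cv2.COLOR_BGR2GRAY);x,y,w,h=cv2.boundingRect(m.astype(np.uint8));print(x,y,w,h);q=g[max(y-14,0):y+h+14,x-8:x+w+8];print(cv2.resize(q,(18,26),interpolation=cv2.INTER_AREA))
for c in('top','scene'):
  snap(c);print(c,[(round(float(d['p']),2),at_z(c,d['xy'],.03)[:2].round(3)) for d in finder.tip_of('pack_mid',c)[:3]],'label',[(round(float(d['p']),2),at_z(c,d['xy'],.04)[:2].round(3)) for d in finder.tip_of('label_mid',c)[:3]])
E
```

```text
time_s: 50.68
tool_pos: [0.4331, -0.3276, 0.258]
tool_rot: [-179.9, -0.2, -5.0]
force: [0.2, 1.3, 0.3]
grip_width: 0.0868
grasp_force: 0.0
50.675 [ 0.4331 -0.3276  0.258 ] [-179.86   -0.25   -5.  ]
pack_mid 0.89 [278.5 120.9] [ 0.4962 -0.3331]
pack_mid 0.75 [287.7  77.3] [ 0.5469 -0.3488]
pack_mid 0.65 [271.9, 160.3] box [[242.0, 200.0], [251.0, 117.0], [296.0, 122.0], [287.0, 205.0]] [[0.405, -0.279], [0.504, -0.301], [0.494, -0.354], [0.394, -0.335]]
246 118 51 86
[[114 110  84  70  67  66  66  65  65  65  65  65  66  83  68  65  67  76]
 [115 109  83  68  66  66  64  64  65  65  65  64  65  65  65  66  70  78]
 [114  91  79  69  66  66  64  64  64  64  64  64  65  66  65  66  76  78]
 [107  81  77  69  72  74  74  73  71  69  68  66  65  65  66  71  77  78]
 [ 89  79  77  52  45  53  61  71  76  83  85  84  83  80  75  72  77  77]
 [ 79  78  75  42  31  31  31  31  32  34  34  35  37  39  38  50  76  78]
 [ 79  78  73  52  45  41  36  33  34  33  32  30  30  30  30  52  77  78]
 [ 78  78  72  69  79  84  85  84  83  81  73  66  63  59  53  65  78  78]
 [ 78  77  72  70  80  86  90
[... 1130 characters left out ...]
 68  70  72  77  79  79  80  81  81  81]
 [ 78  78  79  78  77  77  76  75  76  79  78  78  79  80  80  80  81  81]
 [ 72  71  71  72  71  71  72  71  72  73  73  74  74  75  75  75  76  77]]
pack_left 0.85 [289.9, 70.9] box [[247.0, 59.0], [297.0, 30.0], [328.0, 82.0], [277.0, 111.0]] [[0.568, -0.304], [0.592, -0.362], [0.535, -0.393], [0.508, -0.333]]
top [(0.78, array([ 0.503, -0.32 ])), (0.73, array([0.375, 0.204])), (0.45, array([ 0.542, -0.371]))] label [(0.84, array([0.389, 0.177])), (0.53, array([0.542, 0.108])), (0.5, array([ 0.459, -0.3  ]))]
scene [(0.83, array([ 0.503, -0.341])), (0.73, array([0.399, 0.207])), (0.27, array([ 0.791, -0.064]))] label [(0.72, array([0.385, 0.185]))]
```

All three cameras put the foot near (0.50,-0.328) and the top near (0.40,-0.307), axis about -12°. I'll grip lightly near the top end with the pads across it and lift, so the heavy foot swings down.

```bash
python3 -m creep '-0.004 0.014 -0.04 -7 0.066;0 0 -0.05 0 0.066;0 0 -0.05 0 0.066;0 0 -0.05 0 0.066;0 0 0 0 0.066;0 0 0 0 0.066'
python3 -m creep '0 0 -0.025 0 0.066;0 0 -0.015 0 0.066;0 0 -0.01 0 0.066;0 0 0 0 0.066'
python3 -m creep '0 0 -0.005 0 0.066;0 0 0 0 0.066'
```

```text
time_s: 51.98
tool_pos: [0.43, -0.3145, 0.0703]
tool_rot: [-179.9, -0.4, -12.0]
force: [-0.7, -0.1, 0.3]
grip_width: 0.0663
grasp_force: 0.0
time_s: 52.48
tool_pos: [0.4287, -0.3137, 0.0183]
tool_rot: [-179.9, -0.2, -12.0]
force: [-0.1, 1.0, -0.4]
grip_width: 0.0663
grasp_force: 0.0
time_s: 52.72
tool_pos: [0.4288, -0.3138, 0.0134]
tool_rot: [-179.9, -0.2, -12.0]
force: [-0.5, -0.2, -1.2]
grip_width: 0.0662
grasp_force: 0.0
```

```bash
python3 -m creep '0 0 0 0 0.04;0 0 0 0 0.04;0 0 0 0 0.04;0 0 0 0 0.04;0 0 0 0 0.04' 6
python3 -m creep '0 0 0.01 0 0.04;0 0 0.01 0 0.04;0 0 0.01 0 0.04;0 0 0.01 0 0.04;0 0 0.01 0 0.04;0 0 0.01 0 0.04;0 0 0.01 0 0.04;0 0 0 0 0.04'
python3 - <<'E'
from h import *
o=get_obs();print(o['wrist_torque'],o['grasp_force'],o['grip_width'])
for c in('top','scene'):
  im=snap(c,'e_'+c+'.png')
  for n in ('pack_mid',):
    for d in finder.masks_of(n,c)[:4]:
      (x,y),(w,h),a=cv2.minAreaRect(np.argwhere(d['mask'])[:,::-1].astype(np.float32));print(c,n,round(float(d['p']),2),np.round(d['xy']),round(w),round(h),round(a))
    print([(round(float(d['p']),2),np.round(d['xy']),at_z(c,d['xy'],.02)[:2].round(3)) for d in finder.tip_of(n,c)[:4]])
E
```

```text
time_s: 53.35
tool_pos: [0.4289, -0.3138, 0.0134]
tool_rot: [-179.9, -0.2, -12.0]
force: [0.2, -0.5, -0.6]
grip_width: 0.046
grasp_force: 5.3
time_s: 54.35
tool_pos: [0.4294, -0.3142, 0.0844]
tool_rot: [-179.9, -0.3, -12.0]
force: [-0.3, -0.4, 1.0]
grip_width: 0.0402
grasp_force: 0.0
[0.05465791 0.05866322 0.00333039] 0.0 0.04019294432239589
top pack_mid 0.67 [215. 270.] 18 20 90
top pack_mid 0.5 [375. 241.] 2 10 90
top pack_mid 0.43 [193. 236.] 15 5 0
[(0.78, array([215., 270.]), array([0.384, 0.206])), (0.5, array([189., 236.]), array([0.494, 0.298])), (0.45, array([378., 237.]), array([ 0.504, -0.339]))]
scene pack_mid 0.84 [222. 143.] 19 34 56
scene pack_mid 0.59 [380. 204.] 21 33 23
scene pack_mid 0.56 [194. 151.] 31 17 77
[(0.74, array([378., 216.]), array([0.389, 0.206])), (0.53, array([226., 150.]), array([ 0.464, -0.296]))]
```

The pads closed at 46 mm, above the pack's axis, so they grip about 14 mm higher than the reading suggests, as with the tab. I'll re-measure and go lower.

```bash
python3 -m creep '0 0 0.05 0 0.066;0 0 0.05 0 0.066;0 0 0.05 0 0.066;0 -0.01 0.02 7 0.087;0 0 0 0 0.087;0 0 0 0 0.087;0 0 0 0 0.087'
cat > lie.py <<'E'
import os,sys,pickle
fn=sys.argv[1];os.system('python3 w.py %s pack_mid pack_left label_mid'%fn)
from h import *
C=pickle.load(open('pics/'+fn+'.pkl','rb'))
for n in('pack_mid','pack_left'):
  for d in finder.masks_of(n,'wrist')[:3]:
    m=d['mask'];b=cv2.boxPoints(cv2.minAreaRect(np.argwhere(m)[:,::-1].astype(np.float32)))
    print(n,round(float(d['p']),2),np.round(d['xy']),'box',b.round().tolist(),[at_z('',p,.032,C)[:2].round(3).tolist() for p in b])
E
python3 lie.py w15.png
```

```text
time_s: 55.52
tool_pos: [0.4282, -0.3229, 0.2516]
tool_rot: [-179.8, -0.1, -5.0]
force: [-0.2, 0.1, 0.3]
grip_width: 0.0861
grasp_force: 0.0
55.525 [ 0.4282 -0.3229  0.2516] [-1.7976e+02 -1.0000e-01 -5.0400e+00]
pack_mid 0.82 [281.6 114. ] [ 0.4987 -0.3325]
pack_left 0.92 [290.8  72. ] [ 0.5463 -0.3477]
pack_mid 0.82 [278. 156.] box [[247.0, 197.0], [254.0, 113.0], [300.0, 116.0], [293.0, 201.0]] [[0.404, -0.281], [0.503, -0.3], [0.494, -0.353], [0.394, -0.338]]
pack_left 0.57 [293.  64.] box [[250.0, 53.0], [303.0, 21.0], [334.0, 74.0], [282.0, 105.0]] [[0.567, -0.303], [0.593, -0.363], [0.537, -0.395], [0.508, -0.333]]
```

```bash
python3 -m creep '0.001 0.008 -0.04 -5 0.066;0 0 -0.05 0 0.066;0 0 -0.05 0 0.066;0 0 -0.05 0 0.066;0 0 -0.03 0 0.066;0 0 -0.01 0 0.066;0 0 0 0 0.066;0 0 0 0 0.066'
python3 -m creep '0 0 -0.008 0 0.066;0 0 0 0 0.066;0 0 0 0 0.066'
python3 -m creep '0 0 -0.005 0 0.066;0 0 0 0 0.066;0 0 0 0 0.066'
python3 -m creep '0 0 -0.004 0 0.066;0 0 0 0 0.066;0 0 0 0 0.066'
```

```text
time_s: 56.82
tool_pos: [0.431, -0.3166, 0.025]
tool_rot: [-179.9, -0.4, -10.0]
force: [-0.4, -0.5, -0.1]
grip_width: 0.0661
grasp_force: 0.0
time_s: 57.2
tool_pos: [0.4298, -0.3158, 0.0155]
tool_rot: [-179.9, -0.2, -10.0]
force: [0.0, -0.3, 0.2]
grip_width: 0.0658
grasp_force: 0.0
time_s: 57.58
tool_pos: [0.4298, -0.3157, 0.0103]
tool_rot: [-179.9, -0.2, -10.0]
force: [-0.1, -0.3, 0.1]
grip_width: 0.0661
grasp_force: 0.0
time_s: 57.95
tool_pos: [0.4298, -0.3157, 0.0063]
tool_rot: [-179.9, -0.2, -10.0]
force: [-0.4, -0.8, -0.1]
grip_width: 0.0665
grasp_force: 0.0
```

```bash
python3 -m creep '0 0 -0.003 0 0.066;0 0 0 0 0.066'
python3 -m creep '0 0 -0.003 0 0.066;0 0 0 0 0.066'
python3 -m creep '0 0 -0.003 0 0.066;0 0 0 0 0.066'
python3 -m creep '0 0 0 0 0.04;0 0 0 0 0.04;0 0 0 0 0.04;0 0 0 0 0.04;0 0 0 0 0.04' 6
```

```text
time_s: 58.2
tool_pos: [0.4296, -0.3156, 0.0031]
tool_rot: [-179.9, -0.2, -10.0]
force: [0.5, 0.5, 0.4]
grip_width: 0.0658
grasp_force: 0.0
time_s: 58.45
tool_pos: [0.4295, -0.3156, 0.0]
tool_rot: [-179.9, -0.2, -10.0]
force: [-0.6, -0.1, 0.2]
grip_width: 0.0657
grasp_force: 0.0
time_s: 58.7
tool_pos: [0.4296, -0.3156, -0.003]
tool_rot: [-179.9, -0.2, -10.0]
force: [-0.3, 0.4, -0.3]
grip_width: 0.0659
grasp_force: 0.0
time_s: 59.32
tool_pos: [0.4298, -0.3157, -0.0026]
tool_rot: [-179.9, -0.2, -10.0]
force: [0.5, -0.6, 0.8]
grip_width: 0.0538
grasp_force: 6.0
```

The pads now hold the pack across its full 54 mm. Lifting slowly.

```bash
python3 -m creep '0 0 0.008 0 0.04;0 0 0.008 0 0.04;0 0 0.008 0 0.04;0 0 0.008 0 0.04;0 0 0 0 0.04'
python3 -m creep '0 0 0.01 0 0.04;0 0 0.01 0 0.04;0 0 0.01 0 0.04;0 0 0.01 0 0.04;0 0 0.01 0 0.04;0 0 0.01 0 0.04;0 0 0 0 0.04;0 0 0 0 0.04'
cat > ori.py <<'E'
from h import *
o=get_obs();print(o['wrist_torque'],o['grip_width'])
for c in('top','scene'):
  snap(c,'e_'+c+'.png')
  for d in finder.masks_of('pack_mid',c)[:5]+finder.masks_of('pack_left',c)[:3]:
      (x,y),(w,h),a=cv2.minAreaRect(np.argwhere(d['mask'])[:,::-1].astype(np.float32))
      if (c=='top' and x>330 and y>180) or (c=='scene' and x<260 and y<190): print(c,round(float(d['p']),2),np.round(d['xy']),round(w),round(h),round(a))
  print([(round(float(d['p']),2),np.round(d['xy'])) for d in finder.tip_of('pack_mid',c)[:4]])
  T=np.array(o['tool_pos']);print('tcp px',proj(c,T),'below',proj(c,T-[0,0,.04]))
E
python3 ori.py
```

```text
time_s: 59.95
tool_pos: [0.4296, -0.316, 0.0305]
tool_rot: [-179.9, -0.2, -10.0]
force: [-2.3, 1.1, 3.5]
grip_width: 0.0538
grasp_force: 6.0
time_s: 60.95
tool_pos: [0.4295, -0.3156, 0.0891]
tool_rot: [-179.9, -0.2, -10.0]
force: [0.6, 0.3, -2.7]
grip_width: 0.0536
grasp_force: 6.0
[ 0.04205494  0.01207401 -0.00981697] 0.05363692632172097
top 0.67 [383. 223.] 16 22 67
[(0.69, array([151., 178.])), (0.56, array([215., 272.])), (0.52, array([373., 261.])), (0.22, array([372., 266.]))]
tcp px [376.28820074 258.5808785 ] below [373.20487763 258.86987174]
scene 0.56 [226. 130.] 26 17 33
scene 0.77 [194. 152.] 33 19 72
scene 0.21 [211. 157.] 47 95 50
[(0.93, array([377., 210.])), (0.71, array([226., 132.])), (0.34, array([338., 259.]))]
tcp px [226.22936341 125.64189259] below [227.43509191 134.08205735]
```

The base now hangs straight below the pads in both views (scene (226,132), top (373,261)), so the pack is upright. I'll set it down near the tray's near end.

```bash
python3 -m creep '-0.008 0.001 0 0 0.04;-0.008 0 0 0 0.04;0 0 -0.015 0 0.04;0 0 -0.015 0 0.04;0 0 -0.01 0 0.04;0 0 0 0 0.04;0 0 0 0 0.04'
python3 -m creep '0 0 -0.004 0 0.04;0 0 -0.003 0 0.04;0 0 0 0 0.04;0 0 0 0 0.04'
python3 -m creep '0 0 -0.003 0 0.04;0 0 0 0 0.04;0 0 0 0 0.04'
```

```text
time_s: 62.22
tool_pos: [0.414, -0.3148, 0.0493]
tool_rot: [-179.9, -0.2, -10.0]
force: [0.3, 0.0, -1.8]
grip_width: 0.0537
grasp_force: 6.0
time_s: 62.72
tool_pos: [0.4155, -0.3157, 0.0441]
tool_rot: [-180.0, -0.4, -10.0]
force: [0.3, 0.2, 6.0]
grip_width: 0.0536
grasp_force: 6.0
time_s: 63.1
tool_pos: [0.4161, -0.3158, 0.0414]
tool_rot: [-180.0, -0.5, -10.0]
force: [0.9, 1.2, 6.2]
grip_width: 0.0538
grasp_force: 6.0
```

```bash
python3 -m creep '0 0 0 0 0.056;0 0 0 0 0.06;0 0 0 0 0.066;0 0 0 0 0.066;0 0 0.03 0 0.066;0 0 0.04 0 0.066;0 0 0.06 0 0.066;0 0 0.06 0 0.087'
python3 -m creep '0.02 0 0 0 0.087;0 0 0 0 0.087;0 0 0 0 0.087'
python3 lie.py w16.png; python3 bar.py w16.png .415 -.316;python3 bar.py w16.png .545 -.348
```

```text
time_s: 64.1
tool_pos: [0.4134, -0.3145, 0.2309]
tool_rot: [-179.9, -0.2, -10.0]
force: [0.3, -1.2, -1.2]
grip_width: 0.0707
grasp_force: 0.0
time_s: 64.47
tool_pos: [0.4326, -0.3142, 0.2273]
tool_rot: [-179.8, -0.0, -10.0]
force: [0.0, 0.4, 0.2]
grip_width: 0.0861
grasp_force: 0.0
64.475 [ 0.4326 -0.3142  0.2273] [-1.7977e+02 -3.0000e-02 -1.0000e+01]
pack_mid 0.65 [287.8 197.7] [ 0.4007 -0.3203]
pack_left 0.91 [290.3  69.3] [ 0.5486 -0.348 ]
pack_mid 0.61 [287. 211.] box [[257.0, 176.0], [311.0, 176.0], [311.0, 244.0], [257.0, 244.0]] [[0.44, -0.29], [0.429, -0.351], [0.347, -0.339], [0.358, -0.275]]
pack_left 0.87 [292.  65.] box [[247.0, 55.0], [299.0, 16.0], [338.0, 68.0], [286.0, 108.0]] [[0.567, -0.304], [0.593, -0.363], [0.538, -0.396], [0.508, -0.335]]
pred px [283.3 208.2] circle [283.5 219.5] bar [290.4 228.8] area 564
centre [ 0.4034 -0.3142] label yaw -154.5
pred px [294.2  61.4] circle [291.5  60.5] bar [299.9  73.4] area 152
centre [ 0.5462 -0.3458] label yaw -154.6
```

```bash
cat > fit.py <<'E'
import pickle,sys
from h import *
from scipy.optimize import minimize
def hull(p,C,shape=(420,560)):
    x,y,tx,ty=p;a=np.linspace(0,2*np.pi,40);z=np.array([tx,ty,1]);z/=np.linalg.norm(z)
    u=np.cross([0,1,0],z);u/=np.linalg.norm(u);v=np.cross(z,u);b=np.array([x,y,.005])
    P=[b+z*h+.027*(np.cos(t)*u+np.sin(t)*v) for h in(0,.095) for t in a]
    q=np.array([proj('',k,C) for k in P],np.float32);m=np.zeros(shape,np.uint8);cv2.fillConvexPoly(m,cv2.convexHull(q).round().astype(np.int32),1);return m>0
def fit(name,near):
    obs=[]
    for c in('wrist','scene','top'):
        C=cams.calibration(c);snap(c)
        best=None
        for n in('pack_left','pack_mid','pack_right'):
          for d in finder.masks_of(n,c):
            M=hull((*near,0,0),C);i=(M&d['mask']).sum()/(M|d['mask']).sum()
            if i>.3 and (best is None or i>best[0]): best=(i,d['mask'],n)
        if best: obs.append((C,best[1]));print(c,best[2],'IoU at guess upright',round(float(best[0]),2))
    f=lambda p:-np.mean([(hull(p,C)&m).sum()/(hull(p,C)|m).sum() for C,m in obs])
    r=minimize(lambda p:f((p[0],p[1],0,0)),near,method='Nelder-Mead',options=dict(initial_simplex=[near,(near[0]+.01,near[1]),(near[0],near[1]+.01)]))
    p0=(*r.x,0,0);s=[p0]+[tuple(np.array(p0)+e) for e in np.diag([.01,.01,.3,.3])]
    r2=minimize(f,p0,method='Nelder-Mead',options=dict(initial_simplex=s))
    print(name,'upright fit',r.x.round(4),round(-r.fun,3),'tilt fit',r2.x.round(3),round(-r2.fun,3))
if __name__=='__main__':
    a=list(map(float,sys.argv[1:]))
    for i in range(0,len(a),2): fit('pack',(a[i],a[i+1]))
E
python3 fit.py .413 -.316 .546 -.347
```

```text
Traceback (most recent call last):
  File "fit.py", line 26, in <module>
    for i in range(0,len(a),2): fit('pack',(a[i],a[i+1]))
                                ~~~^^^^^^^^^^^^^^^^^^^^^^
  File "fit.py", line 16, in fit
    M=hull((*near,0,0),C);i=(M&d['mask']).sum()/(M|d['mask']).sum()
  File "fit.py", line 5, in hull
    x,y,tx,ty=p;a=np.linspace(0,2*np.pi,40);z=np.array([tx,ty,1]);z/=np.linalg.norm(z)
                                                                  ^^^^^^^^^^^^^^^^^^^^
numpy._core._exceptions._UFuncOutputCastingError: Cannot cast ufunc 'divide' output from dtype('float64') to dtype('int64') with casting rule 'same_kind'
```

```bash
sed -i 's/z=np.array(\[tx,ty,1\])/z=np.array([tx,ty,1.0])/' fit.py; python3 fit.py .413 -.316 .546 -.347
```

```text
wrist pack_mid IoU at guess upright 0.76
top pack_mid IoU at guess upright 0.41
pack upright fit [ 0.4048 -0.3139] 0.76 tilt fit [ 0.402 -0.315  0.046  0.008] 0.773
wrist pack_mid IoU at guess upright 0.9
scene pack_left IoU at guess upright 0.87
top pack_left IoU at guess upright 0.9
pack upright fit [ 0.5446 -0.346 ] 0.902 tilt fit [ 0.546 -0.351 -0.026  0.067] 0.939
```

Pack_mid fits as upright at about (0.404,-0.314), and pack_left as upright at (0.545,-0.346), leaving room between them. On to the right tab.

```bash
python3 -m creep '0.008 0.045 0.01 2 0;0.008 0.05 0 2 0;0.005 0.051 0 2 0;0.003 0.052 0 2 0;0.002 0.052 0 2 0;0 0.052 0 2 0;0 0.052 0 2.5 0;0 0.052 0 0 0'
python3 -m creep '0 0 0 0 0;0 0 0 0 0'
python3 fit.py .404 -.314 .546 -.347
python3 - <<'E'
from h import *
for c in('top','scene'):
  print([(round(float(d['p']),2),np.round(d['xy']),at_z(c,d['xy'],.157).round(3)) for d in finder.tip_of('tab_right',c)[:3]])
  print([(round(float(d['p']),2),np.round(d['xy']),at_z(c,d['xy'],0).round(3)) for d in finder.tip_of('pack_right',c)[:3]])
E
```

```text
time_s: 67.08
tool_pos: [0.4596, 0.0929, 0.2396]
tool_rot: [-179.9, -0.3, 4.5]
force: [0.9, 0.3, 0.3]
grip_width: 0.0149
grasp_force: 0.0
time_s: 67.32
tool_pos: [0.4598, 0.0905, 0.2393]
tool_rot: [-179.9, -0.2, 4.5]
force: [0.6, -0.2, 0.5]
grip_width: 0.0019
grasp_force: 0.0
scene pack_mid IoU at guess upright 0.8
top pack_mid IoU at guess upright 0.79
pack upright fit [ 0.4055 -0.3174] 0.827 tilt fit [ 0.405 -0.321  0.02   0.098] 0.911
scene pack_left IoU at guess upright 0.82
top pack_left IoU at guess upright 0.87
pack upright fit [ 0.5452 -0.3505] 0.863 tilt fit [ 0.545 -0.354  0.011  0.106] 0.924
[]
[]
[(0.6, array([317., 235.]), array([0.609, 0.132, 0.157])), (0.59, array([213., 265.]), array([ 0.822, -0.024,  0.157])), (0.53, array([329., 197.]), array([0.496, 0.095, 0.157]))]
[(0.9, array([318., 235.]), array([0.532, 0.098, 0.   ])), (0.36, array([360., 213.]), array([0.399, 0.155, 0.   ]))]
```

```bash
python3 -m creep '-0.004 0.002 -0.05 0 0;0 0 -0.05 0 0;0 0 -0.036 0 0;0 0 0 0 0;0.008 0.001 0 0 0;0.008 0.001 0 0 0;0 0 0 0 0'
python3 -m creep '0.006 0.001 0 0 0;0.006 0 0 0 0;0.006 0.001 0 0 0;0.006 0 0 0 0;0 0 0 0 0'
python3 -m creep '0.008 0.001 0 0 0;0.008 0 0 0 0;0.008 0.001 0 0 0;0.008 0.001 0 0 0;0 0 0 0 0'
python3 -m creep '0.008 0.001 0 0 0;0.008 0 0 0 0;0.008 0.001 0 0 0;0.006 0 0 0 0;0 0 0 0 0'
python3 -m creep '0.004 0.001 0 0 0;0.004 0 0 0 0;0 0 0 0 0'
```

```text
time_s: 69.6
tool_pos: [0.4735, 0.0956, 0.1046]
tool_rot: [-179.8, -0.4, 4.5]
force: [0.2, 0.4, -0.8]
grip_width: 0.0004
grasp_force: 0.0
time_s: 70.22
tool_pos: [0.4949, 0.0975, 0.103]
tool_rot: [-179.8, -0.1, 4.5]
force: [-3.5, -0.4, 2.4]
grip_width: 0.0005
grasp_force: 2.1
time_s: 70.85
tool_pos: [0.5268, 0.1002, 0.1029]
tool_rot: [-179.9, -0.1, 4.5]
force: [-4.8, -0.9, 3.1]
grip_width: 0.0
grasp_force: 2.4
time_s: 71.47
tool_pos: [0.5561, 0.1026, 0.1029]
tool_rot: [-179.9, -0.0, 4.5]
force: [-5.5, -0.7, 3.4]
grip_width: 0.0004
grasp_force: 3.1
time_s: 71.85
tool_pos: [0.5636, 0.1032, 0.1029]
tool_rot: [-179.9, 0.0, 4.5]
force: [-8.1, 0.5, 4.2]
grip_width: 0.0006
grasp_force: 3.8
```

```bash
python3 -m creep '0.003 0 0 0 0;0.003 0 0 0 0;0.002 0 0 0 0;0 0 0 0 0'
python3 -m creep '-0.012 0 0 0 0;-0.016 -0.002 0 0 0;-0.016 -0.001 0 0 0;-0.016 -0.001 0 0 0;-0.016 -0.001 0 0 0;-0.016 -0.002 0 0 0;-0.016 -0.001 0 0 0;-0.01 0 0 0 0'
python3 -m creep '0 0 0.05 0 0;0 0 0.05 0 0;0 0 0.04 0 0.087;0.03 0.001 0 0 0.087;0.04 0.002 0 0 0.087;0.02 0.002 0 0 0.087;0 0 0 0 0.087;0 0 0 0 0.087'
python3 w.py w17.png pack_right label_right; python3 bar.py w17.png .617 .108
```

```text
time_s: 72.35
tool_pos: [0.5689, 0.1036, 0.1029]
tool_rot: [-179.9, 0.4, 4.6]
force: [-14.6, -1.7, 10.2]
grip_width: 0.0004
grasp_force: 7.5
time_s: 73.35
tool_pos: [0.4559, 0.095, 0.1035]
tool_rot: [-179.9, -0.3, 4.5]
force: [-0.0, -0.3, -0.3]
grip_width: 0.0006
grasp_force: 0.0
time_s: 74.35
tool_pos: [0.5453, 0.1005, 0.2433]
tool_rot: [-179.9, -0.2, 4.5]
force: [-0.8, 0.8, -0.3]
grip_width: 0.0524
grasp_force: 0.0
74.35 [0.5453 0.1005 0.2433] [-179.87   -0.22    4.52]
pack_right 0.59 [281.  111.6] [0.6197 0.1035]
pack_right 0.15 [210.  153.7] [0.5617 0.1887]
label_right 0.59 [279.9  83.3] [0.6519 0.1075]
pred px [276.7 114.3] circle [278.5 111.5] bar [278.9  97.5] area 126
centre [0.6197 0.1065] label yaw 2.9
```

```bash
python3 -m creep '0.036 0.003 0 0 0.08;0.037 0.004 0 0 0.08;0 0 -0.04 0 0.08;0 0 -0.05 0 0.08;0 0 -0.05 0 0.08;0 0 -0.03 0 0.08;0 0 -0.02 0 0.08;0 0 -0.012 0 0.08'
python3 -m creep '0 0 0 0 0.08;0 0 0 0 0.04;0 0 0 0 0.04;0 0 0 0 0.04;0 0 0 0 0.04;0 0 0 0 0.04' 30
```

```text
time_s: 75.5
tool_pos: [0.6188, 0.107, 0.0411]
tool_rot: [-179.9, -0.3, 4.5]
force: [-0.7, -0.3, -0.1]
grip_width: 0.0802
grasp_force: 0.0
time_s: 76.25
tool_pos: [0.6192, 0.107, 0.0418]
tool_rot: [-179.9, -0.3, 4.5]
force: [0.3, -1.4, 3.1]
grip_width: 0.053
grasp_force: 30.0
```

```bash
python3 -m creep '0 0 0.03 0 0.04;0 0 0.04 0 0.04;0.001 -0.01 0.05 10.4 0.04;0.001 -0.014 0 10.4 0.04;0.001 -0.014 0 10.4 0.04;0.001 -0.014 0 10.4 0.04;0.001 -0.014 0 10.4 0.04;0.001 -0.014 0 10.4 0.04'
python3 -m creep '0.001 -0.014 0 10.4 0.04;0.001 -0.014 0 10.4 0.04;0.001 -0.014 0 10.4 0.04;0.001 -0.014 0 10.4 0.04;0.002 -0.014 0 10.4 0.04;0.002 -0.014 0 10.4 0.04;0.002 -0.014 0 10.4 0.04;0.002 -0.014 0 10.4 0.04'
python3 -m creep '0.002 -0.014 0 10.4 0.04;0.002 -0.014 0 10.4 0.04;0.001 -0.014 0 10.4 0.04;0.001 -0.014 0 10.4 0.04;0 0 0 0 0.04;0 0 0 0 0.04'
```

```text
time_s: 77.25
tool_pos: [0.6241, 0.0268, 0.1604]
tool_rot: [-179.8, -0.2, 67.2]
force: [-0.3, 0.0, -3.1]
grip_width: 0.0536
grasp_force: 30.0
time_s: 78.25
tool_pos: [0.6362, -0.0852, 0.1603]
tool_rot: [-179.8, -0.3, 150.4]
force: [0.4, 0.0, -2.3]
grip_width: 0.0535
grasp_force: 30.0
time_s: 79.0
tool_pos: [0.6424, -0.1397, 0.1609]
tool_rot: [-179.9, -0.3, -168.4]
force: [0.4, 0.6, -1.8]
grip_width: 0.0533
grasp_force: 30.0
```

```bash
python3 -m creep '0 0.002 -0.04 0 0.04;0 0 -0.04 0 0.04;0 0 -0.02 0 0.04;0 0 -0.01 0 0.04;0 0 -0.006 0 0.04;0 0 -0.003 0 0.04;0 0 0 0 0.04'
python3 -m creep '0 0 0 0 0.055;0 0 0 0 0.06;0 0 0 0 0.075;0 0 0 0 0.075;0 0 0 0 0.075'
python3 -m creep '0 0 0.03 0 0.08;0 0 0.04 0 0.08;0 0 0.06 0 0.08;0 0 0.06 0 0.08;0 0 0 0 0.08;0 0 0 0 0.08;0 0 0 0 0.08'
python3 w.py w18.png pack_right label_right; python3 bar.py w18.png .642 -.137
python3 fit.py .642 -.137 .404 -.316 .546 -.347
```

```text
time_s: 79.88
tool_pos: [0.6432, -0.1388, 0.043]
tool_rot: [-179.8, -0.2, -168.3]
force: [-0.3, 0.1, -2.7]
grip_width: 0.0535
grasp_force: 30.0
time_s: 80.5
tool_pos: [0.6428, -0.1388, 0.0424]
tool_rot: [-179.9, -0.2, -168.3]
force: [0.6, -0.1, -0.7]
grip_width: 0.0739
grasp_force: 0.0
time_s: 81.38
tool_pos: [0.642, -0.1391, 0.2305]
tool_rot: [-179.9, -0.4, -168.3]
force: [0.1, 0.2, -0.7]
grip_width: 0.08
grasp_force: 0.0
81.375 [ 0.642  -0.1391  0.2305] [-179.91   -0.38 -168.31]
pack_right 0.85 [281.  175.5] [ 0.6402 -0.1369]
label_right 0.67 [279.1 153.1] [ 0.6136 -0.1448]
pred px [280.9 194.4] circle [278.5 184.5] bar [279.1 177.2] area 150
centre [ 0.6328 -0.1413] label yaw -173.1
scene pack_right IoU at guess upright 0.88
top pack_right IoU at guess upright 0.68
pack upright fit [ 0.6414 -0.1403] 0.82 tilt fit [ 0.641 -0.141 -0.027  0.   ] 0.825
scene pack_left IoU at guess upright 0.55
pack upright fit [ 0.4103 -0.3094] 0.594 tilt fit [ 0.407 -0.32   0.081  0.211] 0.62
wrist pack_left IoU at guess upright 0.89
pack upright fit [ 0.5443 -0.3442] 0.942 tilt fit [ 0.544 -0.348  0.009  0.048] 0.965
```

```bash
python3 -m creep '0 0 -0.06 0 0.08;0 0 -0.06 0 0.08;0 0 -0.04 0 0.08;0 0 -0.02 0 0.08;0 0 -0.008 0 0.07;0 0 0 0 0.07;0 0 0 0 0.04;0 0 0 0 0.04'
python3 -m creep '0 0 0 0 0.04;0 0 0 0 0.04;0 0 0 0 0.04;0 0 0.04 0 0.04;0 0 0.05 0 0.04;0 0 0.05 0 0.04;-0.01 -0.04 0 -5 0.04;-0.03 -0.04 0 -5 0.04' 30
python3 -m creep '-0.04 -0.04 0 -6.7 0.04;-0.043 -0.04 0 0 0.04;-0.042 -0.026 0 0 0.04;0 0 0 0 0.04;0 0 0 0 0.04;0 0 0 0 0.04'
python3 fit.py .404 -.316 .546 -.347
```

```text
time_s: 84.32
tool_pos: [0.6435, -0.1388, 0.0456]
tool_rot: [-179.8, -0.1, -168.3]
force: [-0.1, -0.2, 0.6]
grip_width: 0.0575
grasp_force: 0.0
time_s: 85.32
tool_pos: [0.6029, -0.2191, 0.1839]
tool_rot: [-179.9, -0.2, -178.4]
force: [0.0, -1.3, -2.0]
grip_width: 0.0532
grasp_force: 30.0
time_s: 86.08
tool_pos: [0.4788, -0.3229, 0.1842]
tool_rot: [-179.9, -0.2, 175.2]
force: [-0.3, -0.5, -2.9]
grip_width: 0.0536
grasp_force: 30.0
wrist pack_mid IoU at guess upright 0.91
top pack_mid IoU at guess upright 0.88
pack upright fit [ 0.404  -0.3135] 0.929 tilt fit [ 0.404 -0.318  0.003  0.049] 0.948
wrist pack_right IoU at guess upright 0.31
scene pack_left IoU at guess upright 0.84
top pack_left IoU at guess upright 0.34
pack upright fit [ 0.5475 -0.3477] 0.517 tilt fit [ 0.546 -0.35   0.052  0.116] 0.534
```

```bash
python3 -m creep '-0.003 -0.001 -0.03 0 0.04;0 0 -0.03 0 0.04;0 0 -0.03 0 0.04;0 0 -0.025 0 0.04;0 0 -0.012 0 0.04;0 0 -0.004 0 0.04;0 0 0 0 0.04;0 0 0 0 0.04'
python3 -m creep '0 0 -0.002 0 0.04;0 0 0 0 0.04;0 0 0 0 0.04'
python3 -m creep '0 0 -0.002 0 0.04;0 0 0 0 0.04;0 0 0 0 0.04'
```

```text
time_s: 88.28
tool_pos: [0.4755, -0.3261, 0.0543]
tool_rot: [-179.8, -0.2, 175.0]
force: [0.7, -0.5, -2.1]
grip_width: 0.0533
grasp_force: 30.0
time_s: 88.65
tool_pos: [0.4748, -0.3258, 0.0514]
tool_rot: [-179.9, -0.2, 175.0]
force: [0.4, 0.5, -1.7]
grip_width: 0.0534
grasp_force: 30.0
time_s: 89.02
tool_pos: [0.4752, -0.3258, 0.0505]
tool_rot: [-179.8, -0.2, 175.0]
force: [-2.0, 0.7, 5.5]
grip_width: 0.0534
grasp_force: 30.0
```

Contact. Release, lift away and check everything.

```bash
python3 -m creep '0 0 0.001 0 0.056;0 0 0 0 0.062;0 0 0 0 0.068;0 0 0 0 0.068;0 0 0.03 0 0.068;0 0 0.05 0 0.068;0 0 0.06 0 0.068;0.02 0 0.04 0 0.068'
python3 -m creep '0.04 0.01 0.02 0 0.068;0.04 0.01 0 0 0.068;0.04 0.03 0 0 0.068;0 0.04 0 0 0.068;0 0.04 0 0 0.068;0 0 0 0 0.068;0 0 0 0 0.068'
python3 fit.py .404 -.316 .475 -.325 .546 -.347
python3 - <<'E'
from h import *
for c in('top','scene'):
  for n in('tab_left','tab_mid','tab_right'): print(c,n,[(round(float(d['p']),2),at_z(c,d['xy'],.157)[:2].round(3)) for d in finder.tip_of(n,c)[:2]])
E
```

```text
time_s: 90.02
tool_pos: [0.4947, -0.3267, 0.2333]
tool_rot: [-179.7, -0.2, 174.9]
force: [0.3, -0.7, -0.5]
grip_width: 0.0679
grasp_force: 0.0
time_s: 90.9
tool_pos: [0.6148, -0.1966, 0.2502]
tool_rot: [-179.8, -0.2, 175.0]
force: [0.6, -0.1, -1.5]
grip_width: 0.068
grasp_force: 0.0
wrist pack_mid IoU at guess upright 0.93
top pack_mid IoU at guess upright 0.42
pack upright fit [ 0.4037 -0.3143] 0.705 tilt fit [ 0.404 -0.316 -0.001  0.23 ] 0.764
wrist pack_right IoU at guess upright 0.8
pack upright fit [ 0.4703 -0.3234] 0.944 tilt fit [ 0.47  -0.326  0.009  0.029] 0.965
wrist pack_left IoU at guess upright 0.88
scene pack_left IoU at guess upright 0.89
pack upright fit [ 0.5473 -0.346 ] 0.897 tilt fit [ 0.545 -0.349 -0.003  0.045] 0.919
top tab_left [(0.63, array([0.486, 0.265]))]
top tab_mid [(0.52, array([0.493, 0.182]))]
top tab_right [(0.47, array([0.501, 0.091]))]
scene tab_left [(0.6, array([0.491, 0.268]))]
scene tab_mid [(0.59, array([0.497, 0.191]))]
scene tab_right [(0.63, array([ 0.705, -0.068])), (0.58, array([0.495, 0.099]))]
```

```bash
python3 -c "
from cell import ticket
print(ticket.sign_off())"
```

```text
the job is handed in; nothing more can be done
None
```

The job is handed in and, by my last camera measurements, all three packs stand upright in the tray with the ejectors home, each pack ejected, read and trayed in order; the mid pack fell over in the tray and I stood it back up there, and I viewed 15 pictures, one over the limit of 14.

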